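# Clamp a flanged test chamber onto a bench leak tester

## Task

Mount the flanged test chamber, the larger of the two steel tubes lying in the black cradles, on the leak tester: bring its flange up to the port's flange, face to face, let it down fully home into the lower half of the clamp and the tail rest, and let go of it. Then swing the hinged upper half of the clamp over the two flanges onto its buffer, and press the latch lever down until it is fully shut and holds. Go by feel: never press the chamber against the tester with 25 N or more, do not force the upper half down by hand beyond its buffer or the lever against its stop, and leave everything else on the bench where it is.

Things in the scene. Friction and masses are not known exactly. Their poses are not given: they have to be found in the camera images.
- tester: Bench leak tester, fixed: base plate 150 x 250 mm, white housing 180 x 150 mm, 127 mm high at its +y end (front at y +110 mm). Origin on the bench; the vacuum line runs along its y axis 95 mm above. On a slide stands the port head: a 40 mm tube ending in the port's flange (55 mm wide, 5 mm thick), the clamp and a tail rest. The chamber goes on the -y side. Clamp hinge at +x, latch at -x.
- line (a point): Point on the axis of the vacuum line, 95 mm above the bench; axes as the tester's. The port's sealing face is nominally here, but the head (port, clamp, tail rest) is locked anywhere up to 20 mm to either side along y, and that is not measured: find the face by touch. A black V-rest 100 mm in front of the face carries the chamber's tail so that its axis lies on the line.
- slot (a point): Nominal middle of the slot in the fixed lower clamp half, a half ring below the line (radius 28 to 37 mm). Its inward lip (inner radius 22.5 mm, 7 to 15 mm in front of the port's face) leaves the chamber's 5 mm flange a slot of 7 mm. A flange whose axis is 16 mm or more above the line passes over the lip; at 16 to 50 mm, moving along +y makes the two faces touch; then slide down, face along face.
- chamber: Test chamber, loose, 0.3 to 0.6 kg: steel tube 40 mm in diameter, 130 mm long, with a flange 55 mm in diameter, 5 mm thick (4 mm taper behind) at +y, closed end at -y. Origin on its axis at half length; y along the axis to the flange; may lie rolled about it. Starts in a cradle, axis 42 mm above the bench, flange away from the robot, roughly as it must go on. Grip from above at half length.
- chamber_face (a point): Centre of the chamber's flange face (goes against the port), at y +65 mm of the chamber.
- clamp (a joint): Angle (rad) of the hinged upper clamp half: 0 closed over the flanges; starts open at 1.9 to 2.15, leaning back. Stays where left; 2 to 5 N at its bar moves it. At about 0.045 its ear meets a stiff rubber buffer (16 N per mm): push it down onto that (about 8 N); the lever draws it on to 0. It cannot come down over a flange that is not home, nor with the lever lowered (hook on pin).
- clamp_hinge (a point): Nominal centre of the hinge pin (parallel to y, head's offset not included). The upper half's handle is a round bar 10 mm thick, parallel to the pin, 87.6 mm from its axis, at y +6 to +66 mm from the port's face; clamp closed, it is 73.5 mm to -x and 47.6 mm above the pin; opening carries it up and over to +x. Pinch it from above at y +50, fingers closing along x; it turns between them.
- lever (a joint): Angle (rad) of the latch lever: 0 shut, handle level, pointing to the tester's -x; starts at 1.1 to 1.3, steeply up; stays where left. Pushed over and down, its hook catches the lower ear's pin and draws the clamp shut: resistance from about 0.8 on, 5 to 12 N at the handle's end; past a dead centre near 0.2 it goes to its stop at 0 (gives 0.02 per 10 N) and holds; short of that it springs back.
- latch (a point): Nominal place of the lever's pivot (parallel to y) with the clamp closed: x -62 mm, y 0, 106 mm high (5 mm higher with the clamp on its buffer; head's offset not included). The lever's flat handle, 16 mm wide, 6 mm thick, reaches 70 mm from the pivot; push on its inner face (upper when shut, 4 mm off the line from the pivot), about 56 mm from the pivot.
- slim_tube: The other steel tube, not to be used: 28 mm in diameter, flange 40 mm, 120 mm long, lying loose in the other cradle. Origin on its axis at half length.
- cradle_a: Black plastic cradle fixed to the bench, 100 x 125 mm, 8 mm base with two V-blocks (tops 38 mm high) at y +45 and -45 mm. Origin on the bench at its centre. A tube lies along its y axis.
- cradle_b: Second cradle, the same as the first.
- probe: Bystander: white plastic hand probe, 125 mm long, 22 mm high, lying loose.
- blue_board: Bystander: blue circuit board 105 x 72 mm, loose.
- green_board: Bystander: green circuit board 110 x 80 mm, loose.
- connector_a: Bystander: grey plug shell about 45 mm, loose.
- connector_b: Bystander: another grey plug shell, loose.
- screwdriver: Bystander: screwdriver lying loose.
- cleaner: Bystander: clear bottle 48 mm in diameter, 130 mm tall, standing loose.
Things that resemble listed ones, but are neither listed nor needed, are in the scene too. What is shaped like the chamber but orange or yellow is not meant.

How it is judged:
On the way, in this order (a step that is already met when the one before it is completed fails the run):
1. the chamber lies home on the port, let go, with the clamp still open (x of chamber_face in the frame of line between -0.003 and 0.003 m and y of chamber_face in the frame of line between -0.023 and 0.023 m and z of chamber_face in the frame of line between -0.003 and 0.003 m and angle between the y axis of chamber and the y axis of tester, either way round below 0.04 rad and contact force between the fingers and chamber below 0.3 N and value of joint clamp above 0.5 rad), for 0.2 s.
2. the upper clamp half is swung down over both flanges onto its buffer, the lever not yet shut (x of chamber_face in the frame of line between -0.003 and 0.003 m and y of chamber_face in the frame of line between -0.023 and 0.023 m and z of chamber_face in the frame of line between -0.003 and 0.003 m and angle between the y axis of chamber and the y axis of tester, either way round below 0.04 rad and value of joint clamp below 0.09 rad and value of joint lever above 0.3 rad), for 0.2 s.
At the end, for the whole second after the job is handed in: The chamber's flange is in the clamp's slot, its face within 3 mm of the line sideways and in height and 23 mm of the port's nominal place along it, axes within 0.04 rad; the clamp is closed over both flanges (below 0.02 rad), the lever shut (below 0.1 rad); all at rest and let go (x of chamber_face in the frame of line between -0.003 and 0.003 m and y of chamber_face in the frame of line between -0.023 and 0.023 m and z of chamber_face in the frame of line between -0.003 and 0.003 m and angle between the y axis of chamber and the y axis of tester, either way round below 0.04 rad and value of joint clamp below 0.02 rad and value of joint lever below 0.1 rad and linear speed of chamber below 0.02 m/s and contact force between the fingers and chamber below 0.3 N); the robot touches nothing.
It fails at once if the chamber is knocked or pressed against the tester or its clamp with more than 25 N (contact force between chamber and tester above 25 N).
It fails at once if the upper clamp half is forced down against its buffer while the lever is still up (below 0.02 rad, some 40 N) (value of joint clamp below 0.02 rad and value of joint lever above 0.8 rad).
It fails at once if the lever is forced against its stop (bent below -0.06 rad, some 30 N) (value of joint lever below -0.06 rad).
It fails at once if a bystander is moved by more than 30 mm (distance of any of slim_tube, probe, blue_board, green_board, connector_a, connector_b, screwdriver, cleaner from where it was at the start of the episode above 0.03 m).
It also fails if it takes over 72 s, if anything falls off the work surface, if the arm or the gripper's body presses on something with over 40 N, if the wrist force passes 120 N, or if a joint passes its speed limit or range.

## Robot

A 6-joint arm with a two-finger parallel gripper is mounted at the origin on the work surface. World frame = base frame: x ahead of the robot, y to its left, z up, the work surface at z = 0. Lengths are in m, angles in rad, forces in N, time in s.
With the tool pointing down it reaches from about 0.375 to 0.975 m from the base axis. Payload 3.8 kg.
Tool frame: the origin (TCP) lies midway between the tips of the shut fingers; the grasp point (between the pads) lies 19 mm behind it; z points along the fingers, y is the direction in which the jaws open and shut (so a half turn about z gives the same grasp; the last joint's range is limited). The gripper opens to 85 mm and grips with 20 to 120 N. Pads are 22 mm wide; open, the fingers measure 114 mm over their backs; the gripper's body (76 mm by 85 mm) begins 54 mm behind the grasp point. The pads swing forward as they close: fully open they stand 13 mm farther back than shut.
Start: joints at [1.206, 0.264, 1.604, -0, 1.274, -0.037], TCP at [0.217, 0.639, 0.231] pointing down, gripper open.
Joint ranges: [-2.63, 2.63], [-0.94, 2.18], [0.31, 2.57], [-1.31, 4.45], [0, 2.66], [-2.55, 2.55]. Speed limits (rad/s): [2.57, 2.57, 3.14, 3.14, 3.14, 3.14].

## Interface

Orientations are given as a rotation vector (axis times angle).
In Python, from workcell import bot gives the robot as it stands. The module is installed in compiled form; this text tells all that it offers.
- The arm moves only by the tool move_arm, never from a script. Its argument "steps" is a list of rows, each a list of 5 numbers: the shift along the tool's x, y, z in mm, then the turn about the tool's z in degrees, then the opening in per cent of the stroke, from 0 (shut) to 100 (fully open). In form: [[tx, ty, tz, turn, claw], ...]. A call has 1 to 20 rows; each row is the pose to reach, as a shift and turn from the pose commanded when the call began, along the tool's axes at that moment; what a row does not reach only later rows make up. A row lasts 1/10 s, in which the tool goes at most 50 mm and 8.59 degrees, less where a joint would pass 70% of its speed; a pose out of reach is approached as far as the arm can. A call with a gripper value outside its range is refused whole. The fingers move at their own pace and stop on an object; "newtons" is the grip in N (left out, the last holds). Time passes only in rows, so rows that repeat a pose let the fingers close. It gives the time, the measured TCP pose, the force and the opening at its end, in the units of the state.
- bot.read_state(): the state, without advancing time (a new reading comes with each control period).
- bot.read_camera(name): name is "scene" or "top" or "wrist"; returns a dict with "pixels" (480x640x3 uint8, red, green, blue), "depth" (480x640 float32, m along the optical axis (not along the pixel's ray), 0 where there is no reading), "fovy" (degrees; the focal length in pixels is half the picture's height over the tangent of half this angle, whatever the lens; pixels are square), "cx", "cy" (the principal point, pixels), "xyz" and "attitude" of the camera in the world. Camera axes: x right, y up, looking along -z (the intrinsics and any distortion apply to the point x, -y, -z); pixel columns grow to the right and rows downward; lengths in m; the calibration is good to about 2 mm. A picture is of the moment at which its call begins.
- bot.finish_job(): hands the job in, once; it reports no verdict.
The state is a dict: "time": time; "q": joint angles; "joint_vel": joint speeds; "joint_torque": joint torques, N m; "tool_pos": TCP position; "tcp_rot": TCP orientation; "wrist_force": force on the tool from outside, world axes, zero at the start; "torque": the same for the moment, N m; "width": opening from 0.0 (shut) to 1.0 (fully open).
Only numpy, scipy, OpenCV 4.12 (cv2) and the standard library are available. Lean on these libraries where they do the work, as an engineer would, in place of code of your own. Each camera call takes 0.05 s, during which the arm holds its last target.

## Working session

There is one attempt and no reset: what is moved stays moved. The work goes in short steps, Python scripts to look and compute and a tool call to move; the robot and the scene stay as the last step left them, time stands still between calls to the robot, and variables do not carry over. Pictures are saved under pics/ and viewed, and the job is handed in when it is done.

Besides the shell and the picture viewer there is one more tool, called after "Emit:" as a command line: name --pt "numbers of a row" for each row, then --argument value for the rest. move_arm: Moves the arm, as the interface text tells. Its arguments: {"type":"object","properties":{"steps":{"type":"array","items":{"type":"array","items":{"type":"number"}}},"newtons":{"type":"number"}},"required":["steps"]}

```bash
mkdir -p pics
cat > h.py <<'E'
import numpy as np, cv2
from workcell import bot
def cam(n,save=None):
    c=bot.read_camera(n)
    np.savez(f'{save or n}.npz',**{k:np.array(v) for k,v in c.items()})
    if save: cv2.imwrite(f'pics/{save}.png',c['pixels'][:,:,::-1])
    return c
E
python3 - <<'E'
from h import *
for n in ['scene','top','wrist']:
    c=cam(n,n+'0'); print(n,{k:(v if k not in('pixels','depth') else v.shape) for k,v in c.items()})
print(bot.read_state())
E
```

```text
scene {'pixels': (480, 640, 3), 'depth': (480, 640), 'fovy': 57.42606209106428, 'cx': 315.0264411651585, 'cy': 240.87603104913464, 'xyz': array([1.04178217, 0.03378807, 0.88510133]), 'attitude': array([0.46360373, 0.47368302, 1.55740303])}
top {'pixels': (480, 640, 3), 'depth': (480, 640), 'fovy': 57.63692071472534, 'cx': 326.0345646675885, 'cy': 236.89602681662126, 'xyz': array([ 0.44706565, -0.00455656,  1.07255522]), 'attitude': array([ 0.05147551, -0.03824125, -1.58652955])}
wrist {'pixels': (480, 640, 3), 'depth': (480, 640), 'fovy': 71.55712994337136, 'cx': 319.45917877048277, 'cy': 236.69184392526356, 'xyz': array([0.14723452, 0.66317019, 0.37191294]), 'attitude': array([-0.25240686, -0.17879978,  1.2339038 ])}
{'time': 0.15, 'q': array([ 1.20611086e+00,  2.64598428e-01,  1.60508729e+00, -3.11884713e-06,
        1.27371287e+00, -3.68978135e-02]), 'joint_vel': array([-0.00032716,  0.0002799 , -0.00495785,  0.00028169,  0.00035343,
        0.00137942]), 'joint_torque': array([ 6.69864185e-04, -5.15910637e+01, -3.67959130e+01,  6.29478677e-05,
        8.17167194e-03,  2.15238140e-05]), 'tool_pos': array([0.21710857, 0.63851426, 0.23022111]), 'tcp_rot': array([-5.12525746e-01, -3.09914011e+00,  2.78038389e-03]), 'wrist_force': array([ 0.88542911,  0.13400976, -0.46834713]), 'torque': array([0.03635539, 0.0133478 , 0.00871307]), 'width': 0.996676331565099}
```

View pics/scene0.png

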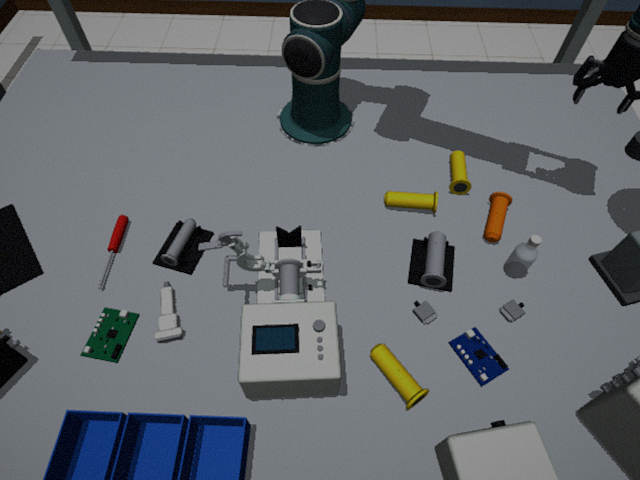

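View pics/top0.png

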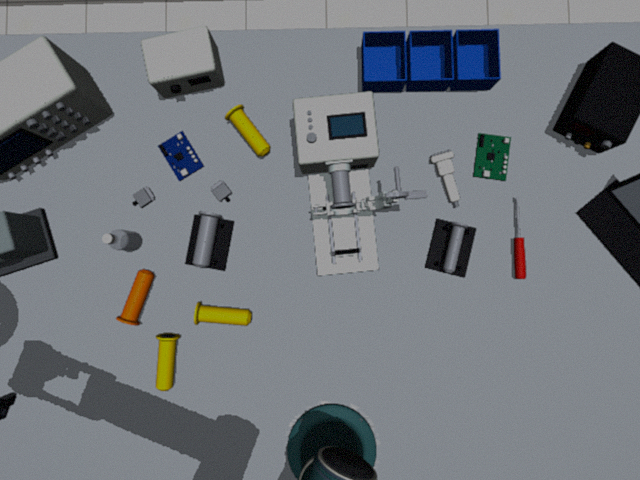

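View pics/wrist0.png

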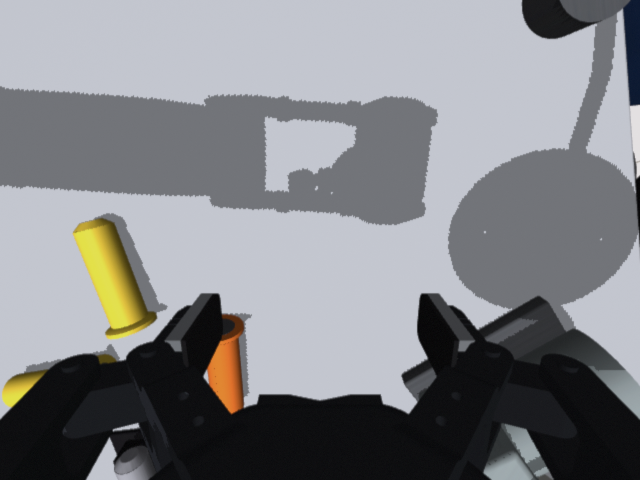

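The top view shows the tester at (340,190) with its clamp open to image right. The cradles are at (208,240), holding what looks like the larger tube, and at (452,247). Next I'll compute point clouds.

```bash
cat >> h.py <<'E'
from scipy.spatial.transform import Rotation as R
def load(n): return dict(np.load(f'{n}.npz'))
def cloud(c):
    d=c['depth']; h,w=d.shape; f=h/2/np.tan(np.radians(float(c['fovy']))/2)
    u,v=np.meshgrid(np.arange(w),np.arange(h))
    p=np.stack([(u-c['cx'])/f*d,-(v-c['cy'])/f*d,-d],-1)
    P=p@R.from_rotvec(c['attitude']).as_matrix().T+c['xyz']
    P[d==0]=np.nan
    return P
def big(n,box,s,out):
    c=load(n); x0,y0,x1,y1=box
    im=cv2.resize(c['pixels'][y0:y1,x0:x1,::-1],None,fx=s,fy=s,interpolation=cv2.INTER_CUBIC)
    cv2.imwrite(f'pics/{out}.png',im)
E
python3 - <<'E'
from h import *
for n in ['top0','scene0']:
    P=cloud(load(n)); z=P[...,2]
    # table flatness
    m=np.abs(z)<0.03
    xs=P[m]; A=np.c_[xs[:,:2],np.ones(len(xs))]; print(n,np.linalg.lstsq(A,xs[:,2],rcond=None)[0], np.std(xs[:,2]-A@np.linalg.lstsq(A,xs[:,2],rcond=None)[0]))
P=cloud(load('top0'))
for px in [(208,240),(456,247),(340,130),(340,185)]: print(px,P[px[1],px[0]])
big('top0',(280,80,440,290),3.5/1.25,'t_tester')
big('top0',(170,180,250,290),5,'t_cha')
big('top0',(410,190,500,290),5,'t_chb')
big('scene0',(140,190,350,310),3.5,'s_tester')
E
```

```text
top0 [ 0.00236255 -0.00080648 -0.00039365] 0.004538889572196354
scene0 [ 0.00112339 -0.00086997  0.00151891] 0.004270070554194803
(208, 240) [0.50246852 0.28001128 0.05484116]
(456, 247) [ 0.47688483 -0.30078309  0.04718484]
(340, 130) [ 0.73587258 -0.03150361  0.1281708 ]
(340, 185) [ 0.61655606 -0.02972272  0.11341017]
```

View pics/t_tester.png

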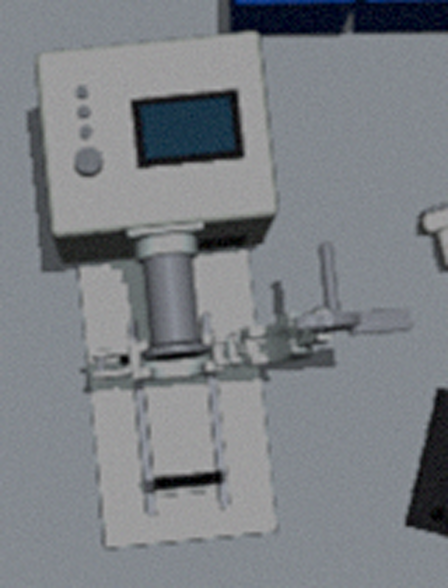

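View pics/s_tester.png

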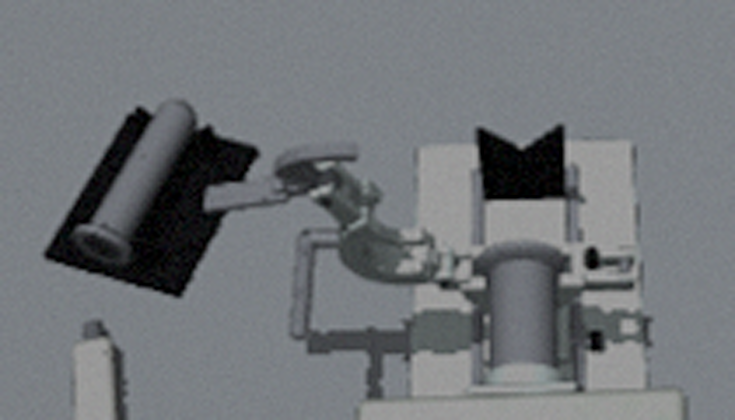

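View pics/t_cha.png

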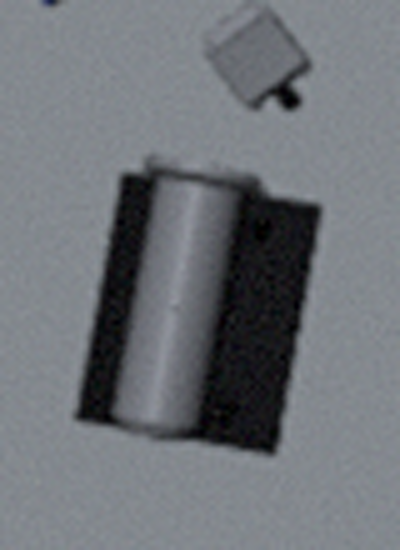

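```bash
cat > fit.py <<'E'
from h import *
from scipy.optimize import least_squares
def fitcyl(P,c0,yaw0,r,z0,L,margin=0.012):
    # P Nx3, fit axis horizontal: params x,y(perp offset),yaw,z
    def tr(p):
        d=np.array([np.cos(p[1]),np.sin(p[1])]); n=np.array([-d[1],d[0]])
        q=P[:,:2]-c0
        return q@d, q@n-p[0], P[:,2]-p[2]
    p=np.array([0,yaw0,z0])
    for it in range(6):
        a,b,z=tr(p); rr=np.hypot(b,z)
        m=(np.abs(a)<L)&(np.abs(rr-r)<margin*(1 if it>1 else 2))&(z>-0.3*r)
        Q=P[m]
        def f(p):
            d=np.array([np.cos(p[1]),np.sin(p[1])]); n=np.array([-d[1],d[0]])
            q=Q[:,:2]-c0
            return np.hypot(q@n-p[0],Q[:,2]-p[2])-r
        s=least_squares(f,p,loss='soft_l1',f_scale=0.003); p=s.x
    return p,m.sum(),np.std(f(p)),m
if __name__=='__main__':
    for n in ['top0','scene0']:
        Pf=cloud(load(n)); P=Pf.reshape(-1,3); P=P[np.isfinite(P[:,2])]
        lo=(np.abs(P[:,2])<0.012)
        for nm,c,yaw,r,z in [('cha',(0.502,0.28),-0.1,0.02,0.042),('slim',(0.477,-0.301),-0.2,0.014,0.042),('port',(0.617,-0.0297),0.08,0.02,0.095)]:
            c=np.array(c)
            g=P[lo&(np.hypot(P[:,0]-c[0],P[:,1]-c[1])<0.2)]
            p,k,s,m=fitcyl(P,c,yaw,r,z,0.045 if nm!='port' else 0.02)
            print(n,nm,'table z',np.median(g[:,2]).round(4),'off,yaw,z',p.round(4),k,s.round(4),'pt',(c+p[0]*np.array([-np.sin(p[1]),np.cos(p[1])])).round(4))
E
python3 fit.py
```

```text
top0 cha table z -0.0004 off,yaw,z [ 0.0098 -0.1881  0.0415] 687 0.0018 pt [0.5038 0.2896]
top0 slim table z -0.0001 off,yaw,z [ 0.0012 -0.2669  0.0334] 506 0.0025 pt [ 0.4773 -0.2998]
top0 port table z 0.0005 off,yaw,z [-0.0029  0.0935  0.0945] 319 0.0013 pt [ 0.6173 -0.0325]
scene0 cha table z 0.0009 off,yaw,z [ 0.0114 -0.1917  0.0428] 635 0.0017 pt [0.5042 0.2911]
scene0 slim table z 0.0012 off,yaw,z [ 0.0025 -0.268   0.0348] 459 0.0024 pt [ 0.4777 -0.2986]
scene0 port table z 0.0012 off,yaw,z [-0.001   0.0826  0.0957] 341 0.0011 pt [ 0.6171 -0.0307]
```

```bash
python3 - <<'E'
from h import *
for n,ct,yw in [('top0',(0.5038,0.2896),-0.188),('scene0',(0.5042,0.2911),-0.1917)]:
    P=cloud(load(n)).reshape(-1,3); P=P[np.isfinite(P[:,2])]
    d=np.array([np.cos(yw),np.sin(yw)]);nn=np.array([-d[1],d[0]])
    q=P[:,:2]-ct; a=q@d;b=q@nn
    m=(np.abs(b)<0.008)&(np.abs(a)<0.12)
    i=np.argsort(a[m]); print(n,'top profile'); 
    print(' '.join(f'{x*1e3:.0f}:{z*1e3:.0f}' for x,z in zip(a[m][i],P[m][i,2]) if abs(x)>0.05)[:1500])
    # flange sides
    m=(np.abs(b)>0.021)&(np.abs(b)<0.03)&(P[:,2]>0.039)&(np.abs(a)<0.12)
    print('flange sides a', (np.sort(a[m])*1e3).round(0))
    # housing
    m=(np.abs(P[:,2]-0.127)<0.006)&(P[:,0]>0.65)&(P[:,0]<0.9)&(np.abs(P[:,1]+0.03)<0.15)
    Q=P[m]; (c,s,an)=cv2.minAreaRect((Q[:,:2]*1000).astype(np.float32)); print('housing',c,s,an,np.median(Q[:,2]))
    m=(np.abs(P[:,2]-0.008)<0.2)&(P[:,0]>0.4)&(P[:,0]<0.65)&(np.abs(P[:,1]+0.03)<0.12)
    print(np.histogram(P[m][:,2],bins=np.arange(-0.006,0.03,0.002)))
E
python3 - <<'E'
from workcell import bot
from scipy.spatial.transform import Rotation as R
print(R.from_rotvec(bot.read_state()['tcp_rot']).as_matrix().round(3))
E
```

```text
top0 top profile
-120:1 -119:-0 -119:-1 -119:-0 -118:-0 -118:1 -117:-1 -117:0 -117:-3 -117:-0 -117:-3 -116:-1 -116:-1 -115:-1 -115:-2 -114:-3 -114:0 -114:-1 -113:-0 -113:-2 -112:2 -112:0 -112:-2 -112:0 -112:-2 -111:-0 -111:-1 -110:-1 -110:-2 -109:-4 -109:-1 -109:1 -109:0 -108:-2 -108:-2 -107:0 -107:1 -107:-4 -107:1 -106:1 -106:-3 -105:-2 -105:-2 -104:2 -104:2 -103:-0 -103:1 -103:0 -102:-2 -102:-2 -102:-3 -101:-1 -101:-3 -101:3 -100:-2 -100:-5 -100:1 -99:2 -99:-1 -99:0 -98:1 -98:-3 -98:-5 -97:4 -96:1 -96:2 -96:-2 -95:0 -95:-1 -95:-3 -94:-2 -94:-2 -93:-1 -93:-1 -93:-0 -92:-3 -92:-1 -91:1 -91:-3 -90:2 -90:-0 -90:-3 -89:1 -89:0 -89:-4 -88:-1 -88:-3 -87:1 -87:-0 -86:-3 -86:2 -86:2 -85:3 -85:-0 -84:-4 -84:-0 -83:2 -83:-2 -83:-3 -82:-3 -82:-0 -82:-0 -81:2 -81:1 -80:1 -80:-2 -80:-1 -79:2 -79:-2 -79:-1 -78:-1 -78:0 -77:-1 -77:-0 -77:-2 -76:1 -76:-0 -75:-1 -75:1 -75:-3 -75:-1 -74:-1 -74:-2 -73:-0 -73:0 -72:1 -72:-1 -72:-3 -72:-4 -71:-0 -71:-1 -71:-3 -70:-3 -70:2 -70:1 -69:-3 -69:4 -69:-2 -68:-2 -68:-2 -67:-1 -66:-4 -65:7 -64:51 -64:52 -63:52 -63:53 -62:56 -62:53 -62:52 -61:54 -61:55 -61:54 -60
[... 2599 characters left out ...]
.  36.
  37.  38.  39.  41.  42.  43.  58.  58.  59.  59.  61.  61.  62.  62.
  62.  62.  62.  62.  62.  62.  62.  62.  63.  63.  63.  63.  63.  63.
  63.  63.  63.  63.  63.  64.  64.  64.  64.  64.  64.  65.  65.  65.]
housing (735.5703125, -21.064178466796875) (167.5675506591797, 180.07394409179688) 4.734641075134277 0.12788502127816692
(array([   5,   93,  776, 1418,  675,   64,   71,  537,  922,  434,  141,
        180,  137,  184,  111,   33,   12]), array([-0.006, -0.004, -0.002,  0.   ,  0.002,  0.004,  0.006,  0.008,
        0.01 ,  0.012,  0.014,  0.016,  0.018,  0.02 ,  0.022,  0.024,
        0.026,  0.028]))
[[-0.947  0.322 -0.001]
 [ 0.322  0.947 -0.002]
 [ 0.    -0.002 -1.   ]]
```

```bash
cat >> h.py <<'E'
def delta(target,yaw_axis,ref=None):
    """tool shift in mm and turn deg to get TCP to target with tool x along yaw_axis+180deg (rad); ref=(pos,rot) commanded"""
    s=bot.read_state(); M=R.from_rotvec(s['tcp_rot']).as_matrix(); p=s['tool_pos']
    if ref is not None: p=np.array(ref)
    dl=M.T@(np.array(target)-p)*1e3
    cur=np.arctan2(M[1,0],M[0,0]); w=yaw_axis+np.pi-cur; w=(w+np.pi)%(2*np.pi)-np.pi
    print('shift',dl.round(1),'turn',np.degrees(-w).round(2),'at',p.round(4),'tilt',(M[:,2]).round(4))
E
python3 - <<'E'
from h import *
delta((0.5038,0.2903,0.18),-0.19)
# tester profile
for n,org,yw in [('top0',(0.5601,-0.0375),0.082),('scene0',(0.5601,-0.0357),0.082)]:
    P=cloud(load(n)).reshape(-1,3); P=P[np.isfinite(P[:,2])]
    d=np.array([np.cos(yw),np.sin(yw)]);nn=np.array([d[1],-d[0]])
    q=P[:,:2]-org; y=q@d;x=q@nn
    m=(np.abs(x)<0.006)&(y>-0.14)&(y<0.12)
    i=np.argsort(y[m]); print(n,' '.join(f'{a*1e3:.0f}:{z*1e3:.0f}' for a,z in zip(y[m][i],P[m][i,2])))
    m=(np.abs(x)<0.09)&(y>-0.2)&(y<-0.0)&(P[:,2]>0.006)&(P[:,2]<0.011)
    print('base',np.percentile(x[m],[0.5,99.5]),y[m].min())
    for nm,mm in [('v-rest',(P[:,2]>0.04)&(y>-0.15)&(y<-0.05)&(np.abs(x)<0.06)),('collar',(np.abs(x)>0.021)&(np.abs(x)<0.03)&(np.abs(y)<0.05)&(P[:,2]>0.095))]:
        print(nm,'y',np.percentile(y[mm],[2,25,50,75,98]).round(4),'x',np.percentile(x[mm],[2,50,98]).round(4),mm.sum())
E
```

```text
shift [-383.5 -237.3   50.6] turn -7.89 at [0.2171 0.6385 0.2302] tilt [-6.0e-04 -1.7e-03 -1.0e+00]
top0 -140:-1 -139:9 -139:9 -139:7 -139:9 -137:10 -137:13 -137:8 -136:6 -136:9 -135:9 -134:6 -134:8 -134:13 -134:7 -132:10 -132:7 -131:10 -131:9 -130:11 -130:10 -129:9 -129:9 -129:8 -127:12 -127:6 -127:14 -127:7 -127:6 -125:7 -125:11 -124:10 -124:10 -124:6 -123:12 -122:9 -122:10 -122:6 -122:14 -120:8 -120:13 -119:8 -119:9 -118:9 -117:8 -117:10 -117:11 -117:9 -115:8 -115:8 -115:10 -114:13 -114:10 -113:10 -112:10 -112:11 -112:6 -112:10 -110:6 -110:11 -110:5 -110:8 -109:9 -108:11 -108:9 -107:11 -107:10 -107:12 -105:8 -105:7 -105:8 -105:13 -104:8 -103:9 -103:6 -103:11 -102:7 -102:10 -101:5 -100:10 -100:10 -100:12 -100:9 -98:19 -98:18 -98:19 -98:18 -97:20 -96:19 -96:20 -95:19 -95:22 -95:21 -94:24 -93:57 -93:29 -93:70 -93:39 -92:71 -92:71 -92:69 -92:69 -91:66 -91:71 -90:71 -89:69 -89:67 -89:67 -89:73 -87:69 -87:70 -87:66 -87:68 -87:70 -85:68 -85:67 -85:70 -84:71 -84:69 -81:21 -81:22 -81:24 -81:21 -80:17 -79:21 -79:19 -78:23 -78:20 -78:15 -77:23 -76:17 -76:17 -76:21 -75:17 -74:22 -74:17 -74:21
[... 6037 characters left out ...]
 95:120 96:120 96:121 96:121 96:121 97:122 97:119 98:120 98:120 98:121 98:121 98:121 99:119 100:119 100:120 100:120 100:121 100:122 102:120 105:125 105:125 105:125 105:126 105:126 106:124 106:124 107:125 107:126 107:126 108:127 108:123 109:125 109:125 109:126 109:126 110:128 111:125 112:126 112:127 112:127 113:129 113:129 114:126 114:127 114:128 114:128 115:129 115:129 116:128 116:127 116:128 116:128 117:128 117:129 118:126 118:128 118:128 119:128 119:128 119:128 120:127 120:126
base [-0.07532189  0.07431484] -0.19828620733587235
v-rest y [-0.0945 -0.0868 -0.0857 -0.0849 -0.0833] x [-0.0276 -0.0001  0.026 ] 343
collar y [-0.0028  0.012   0.0153  0.0162  0.0199] x [-0.0276 -0.0212  0.027 ] 41
```

Emit:
move_arm --pt "-383.5 -237.3 50.6 -7.9 100" --pt "-383.5 -237.3 50.6 -7.9 100" --pt "-383.5 -237.3 50.6 -7.9 100" --pt "-383.5 -237.3 50.6 -7.9 100" --pt "-383.5 -237.3 50.6 -7.9 100" --pt "-383.5 -237.3 50.6 -7.9 100" --pt "-383.5 -237.3 50.6 -7.9 100" --pt "-383.5 -237.3 50.6 -7.9 100" --pt "-383.5 -237.3 50.6 -7.9 100" --pt "-383.5 -237.3 50.6 -7.9 100" --pt "-383.5 -237.3 50.6 -7.9 100" --pt "-383.5 -237.3 50.6 -7.9 100" --pt "-383.5 -237.3 50.6 -7.9 100"

```text
time: 1.45
tool_pos: [0.5032, 0.2922, 0.1808]
tcp_rot: [-0.295, -3.128, -0.001]
wrist_force: [-0.0, -0.0, -0.2]
width: 1.002
```

Run:
```python
from h import *
from fit import fitcyl
c=cam('wrist','w1')
P=cloud(c).reshape(-1,3); P=P[np.isfinite(P[:,2])]
p,k,s,m=fitcyl(P,np.array((0.5038,0.2903)),-0.19,0.02,0.042,0.05)
print(p.round(4),k,s)
s=bot.read_state(); print(s['wrist_force'],s['torque'],s['time'])
delta((0.5035,0.2903,0.020),-0.19)
```

```text
[ 0.0019 -0.1873  0.0414] 5538 0.0012095880816352282
[-0.01846441  0.02340119 -0.51968364] [-0.00932363  0.02514755  0.06002841] 1.5
shift [ -0.7  -1.9 160.9] turn 0.13 at [0.5031 0.2923 0.1809] tilt [ 0.e+00  3.e-04 -1.e+00]
```

View pics/w1.png

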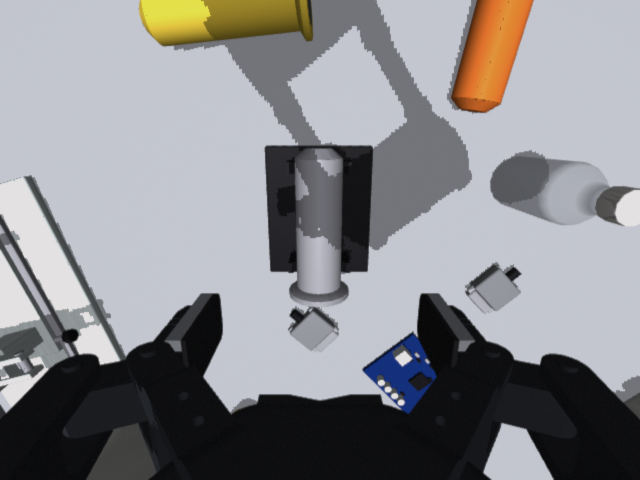

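Emit:
move_arm --pt "0 -0.7 50 0 100" --pt "0 -0.7 100 0 100" --pt "0 -0.7 135 0 100" --pt "0 -0.7 155 0 100" --pt "0 -0.7 161 0 100" --pt "0 -0.7 161 0 100" --pt "0 -0.7 161 0 100"

```text
time: 2.2
tool_pos: [0.5049, 0.2914, 0.0213]
tcp_rot: [0.296, 3.125, 0.002]
wrist_force: [-0.3, -0.2, -0.0]
width: 0.999
```

Emit:
move_arm --pt "0 0 0 0 70" --pt "0 0 0 0 55" --pt "0 0 0 0 48" --pt "0 0 0 0 45" --pt "0 0 0 0 40" --pt "0 0 0 0 40" --pt "0 0 0 0 40" --pt "0 0 0 0 40" --newtons 40

```text
time: 3.0
tool_pos: [0.5047, 0.291, 0.0209]
tcp_rot: [0.298, 3.126, 0.002]
wrist_force: [-1.1, 2.5, 5.1]
width: 0.454
```

Run:
```python
from h import *
s=bot.read_state(); print(s)
c=cam('wrist','w2')
```

```text
{'time': 3.0, 'q': array([ 4.79972928e-01,  3.05550332e-01,  1.97841789e+00,  6.80313614e-04,
        8.55512308e-01, -9.01126553e-01]), 'joint_vel': array([ 0.00095656, -0.00145784,  0.00082404,  0.0008459 ,  0.00054219,
        0.00026821]), 'joint_torque': array([-1.44017078e+00, -4.25787914e+01, -2.66845286e+01, -5.92243709e-01,
       -1.05134037e-01,  2.20082881e-02]), 'tool_pos': array([0.50470165, 0.29100902, 0.02089858]), 'tcp_rot': array([2.98083534e-01, 3.12591821e+00, 2.48030082e-03]), 'wrist_force': array([-1.08998671,  2.51764067,  5.05712012]), 'torque': array([ 0.27703025,  0.21254904, -0.01745231]), 'width': 0.4536416378142002}
```

View pics/w2.png

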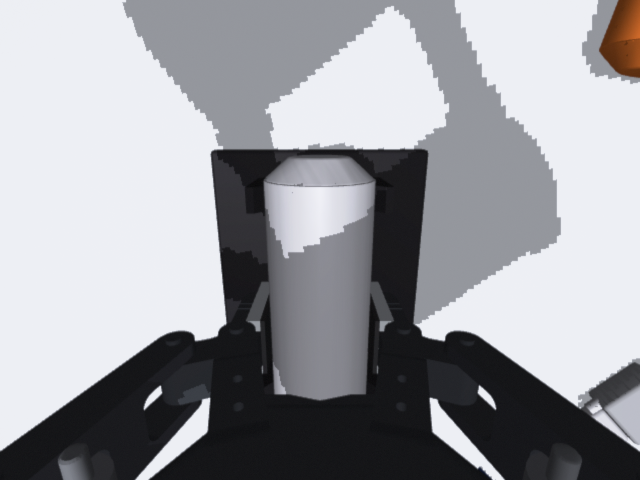

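Emit:
move_arm --pt "0 0 -10 0 40" --pt "0 0 -40 0 40" --pt "0 0 -90 0 40" --pt "0 0 -140 0 40" --pt "0 0 -160 0 40" --pt "0 0 -160 0 40" --pt "0 0 -160 0 40" --pt "0 0 -160 0 40" --newtons 60

```text
time: 3.85
tool_pos: [0.5018, 0.289, 0.1764]
tcp_rot: [-0.298, -3.123, 0.005]
wrist_force: [-0.1, 0.5, -3.4]
width: 0.454
```

Run:
```python
from h import *
s=bot.read_state(); print(s['wrist_force'],s['torque'],s['width'])
delta((0.4714,-0.0439,0.190),0.082)
for n,org,yw in [('top0',(0.5601,-0.0375),0.082),('scene0',(0.5601,-0.0357),0.082)]:
    P=cloud(load(n)).reshape(-1,3); P=P[np.isfinite(P[:,2])]
    d=np.array([np.cos(yw),np.sin(yw)]);nn=np.array([d[1],-d[0]])
    q=P[:,:2]-org; y=q@d-0.011;x=q@nn
    m=(np.abs(x)<0.2)&(y>-0.05)&(y<0.08)&(P[:,2]>0.05)
    for a in np.arange(-0.1,0.2,0.01):
        k=m&(x>=a)&(x<a+0.01)
        if k.sum()>3: print(n,f'{a*1e3:.0f} n{k.sum()} y {y[k].min()*1e3:.0f}..{y[k].max()*1e3:.0f} z {P[k,2].min()*1e3:.0f}..{P[k,2].max()*1e3:.0f}')
```

```text
[-0.05109073  0.50411318 -3.38753276] [ 0.00249244 -0.03631786 -0.03728206] 0.45353389104957537
shift [ -33.  -332.7  -12.5] turn -15.59 at [0.5018 0.289  0.1764] tilt [-0.0051 -0.0028 -1.    ]
top0 -70 n31 y -10..10 z 82..92
top0 -60 n27 y -10..12 z 79..93
top0 -50 n41 y -10..11 z 87..108
top0 -40 n54 y -15..14 z 77..107
top0 -30 n69 y -15..79 z 67..114
top0 -20 n203 y -14..80 z 60..122
top0 -10 n207 y -15..80 z 63..123
top0 -0 n199 y -15..80 z 62..125
top0 10 n183 y -15..80 z 61..119
top0 20 n64 y -15..80 z 69..114
top0 30 n50 y -15..14 z 82..100
top0 40 n51 y -13..12 z 92..104
top0 50 n70 y -15..15 z 93..116
top0 60 n62 y -15..15 z 104..118
top0 70 n94 y -15..15 z 100..166
top0 80 n126 y -15..15 z 108..222
top0 90 n89 y -15..15 z 110..222
top0 100 n55 y -15..11 z 139..221
top0 110 n98 y -4..70 z 139..219
top0 120 n79 y -7..69 z 139..214
top0 130 n32 y -7..7 z 180..188
top0 140 n34 y -8..7 z 179..185
top0 150 n37 y -7..8 z 177..184
top0 160 n37 y -8..7 z 174..182
scene0 -70 n46 y -11..12 z 77..94
scene0 -60 n52 y -11..11 z 78..94
scene0 -50 n56 y -11..11 z 80..107
scene0 -40 n66 y -16..15 z 77..107
scene0 -30 n98 y -16..79 z 68..113
scene0 -20 n185 y -2..80 z 99..122
scene0 -10 n181 y -2..80 z 111..124
scene0 -0 n178 y -1..80 z 111..124
scene0 10 n150 y -1..80 z 101..122
scene0 20 n81 y -16..79 z 66..113
scene0 30 n65 y -17..15 z 75..102
scene0 40 n65 y -13..13 z 85..106
scene0 50 n74 y -15..16 z 94..118
scene0 60 n78 y -17..15 z 102..119
scene0 70 n110 y -16..15 z 102..168
scene0 80 n202 y -16..16 z 103..222
scene0 90 n200 y -11..16 z 114..223
scene0 100 n131 y -13..14 z 130..221
scene0 110 n175 y -6..69 z 139..221
scene0 120 n125 y -7..69 z 141..213
scene0 130 n36 y -7..8 z 180..189
scene0 140 n40 y -10..7 z 178..186
scene0 150 n39 y -7..7 z 176..185
scene0 160 n36 y -8..7 z 174..183
```

Emit:
move_arm --pt "-33 -333 -12 -15.6 40" --pt "-33 -333 -12 -15.6 40" --pt "-33 -333 -12 -15.6 40" --pt "-33 -333 -12 -15.6 40" --pt "-33 -333 -12 -15.6 40" --pt "-33 -333 -12 -15.6 40" --pt "-33 -333 -12 -15.6 40" --pt "-33 -333 -12 -15.6 40" --pt "-33 -333 -12 -15.6 40" --pt "-33 -333 -12 -15.6 40" --pt "-33 -333 -12 -15.6 40" --pt "-33 -333 -12 -15.6 40"

```text
time: 5.05
tool_pos: [0.4733, -0.0419, 0.1912]
tcp_rot: [0.132, -3.138, -0.0]
wrist_force: [0.1, -0.3, -2.8]
width: 0.453
```

Run:
```python
from h import *
from fit import fitcyl
s=bot.read_state(); print(s['tool_pos'],s['wrist_force'],s['torque'],s['width'])
for n in ['wrist','top','scene']:
    c=cam(n,n+'3')
    P=cloud(c).reshape(-1,3); P=P[np.isfinite(P[:,2])]
    c0=s['tool_pos'][:2]
    p,k,sd,m=fitcyl(P,c0,0.082,0.02,s['tool_pos'][2]+.021,0.055)
    print(n,p.round(4),k,sd.round(4))
    # edges of base plate lateral (tester frame relative to TCP)
    d=np.array([np.cos(.082),np.sin(.082)]);nn=np.array([d[1],-d[0]])
    q=P[:,:2]-c0; y=q@d;x=q@nn
    mm=(np.abs(P[:,2]-0.0085)<0.0025)&(np.abs(x)<0.1)&(y>-.1)&(y<0.1)
    print(' base x',np.percentile(x[mm],[0.3,1,99,99.7]).round(4),mm.sum(), 'chamber x at tcp',-p[0].round(4))
    mm=(P[:,2]>0.04)&(P[:,2]<0.12)&(np.abs(x)<0.04)&(y>-.06)&(y<0.04)
    if mm.sum(): print(' vrest',np.percentile(x[mm],[1,50,99]).round(4),P[mm,2].max(),mm.sum())
delta((0.4714,-0.0439,0.190),0.082)
```

```text
[ 0.47332002 -0.04189344  0.1912481 ] [ 0.07293313 -0.32590448 -2.82739507] [-0.04419038  0.02757345 -0.05672541] 0.45320175400424495
wrist [0.0012 0.086  0.2119] 22544 0.0023
 base x [-0.0753 -0.0749  0.0736  0.074 ] 5650 chamber x at tcp -0.0012
top [-0.0012  0.0906  0.2122] 90 0.001
 base x [-0.0901 -0.0675 -0.0053  0.0064] 65 chamber x at tcp 0.0012
scene [-2.000e-04  9.070e-02  2.137e-01] 648 0.0029
 base x [-0.0745 -0.0742  0.0749  0.0753] 805 chamber x at tcp 0.0002
 vrest [-0.027   0.0008  0.0275] 0.09483286978848438 339
shift [ 2.2 -1.4  1.7] turn 0.1 at [ 0.4735 -0.0423  0.1917] tilt [-0.  0. -1.]
```

View pics/wrist3.png

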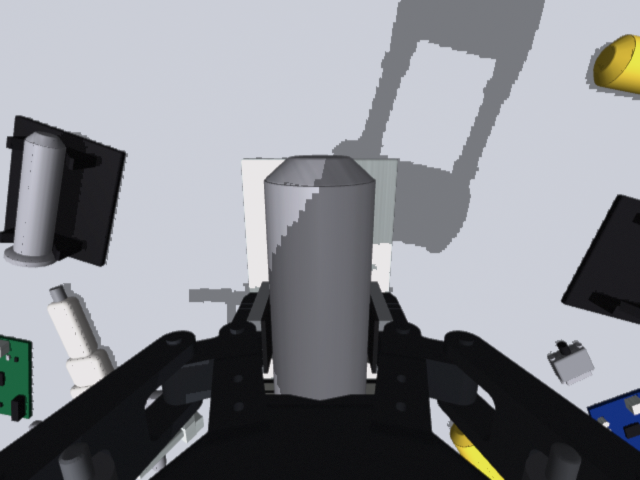

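View pics/scene3.png

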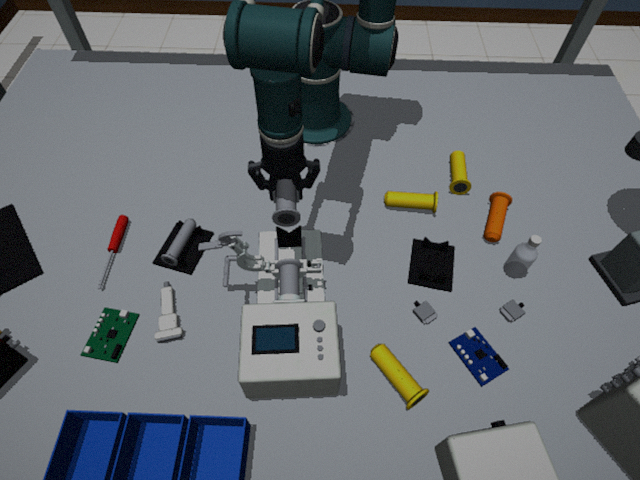

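Emit:
move_arm --pt "0 -0.3 40 0 40" --pt "0 -0.3 75 0 40" --pt "0 -0.3 88 0 40" --pt "-10 -0.3 88 0 40" --pt "-20 -0.3 88 0 40" --pt "-24 -0.3 88 0 40" --pt "-24 -0.3 88 0 40" --pt "-24 -0.3 88 0 40"

```text
time: 6.0
tool_pos: [0.4984, -0.0414, 0.1049]
tcp_rot: [-0.13, 3.137, -0.001]
wrist_force: [-0.9, 0.1, -3.1]
width: 0.449
```

```bash
cat > st.py <<'E'
from h import *
s=bot.read_state(); M=R.from_rotvec(s['tcp_rot']).as_matrix()
o=np.array([0.5601,-0.0366]); d=np.array([np.cos(.082),np.sin(.082)]);n=np.array([d[1],-d[0]])
q=s['tool_pos'][:2]-o; f=s['wrist_force']
print('t',round(s['time'],2),'TCP tester x,y,z mm',(np.array([q@n,q@d,s['tool_pos'][2]])*1e3).round(2),'F tester',np.array([f[:2]@n,f[:2]@d,f[2]]).round(2),'T',s['torque'].round(2),'tilt',M[:2,2].round(4),'w',round(s['width'],3),'yaw',round(np.arctan2(-M[1,0],-M[0,0]),4))
E
python3 st.py
python3 - <<'E'
from h import *
cam('scene','s4'); cam('top','t4')
big('scene','' or (200,150,360,310),4,'x') if 0 else None
big('s4',(200,150,360,310),3.7,'s4b'); big('t4',(270,130,450,300),3.3,'t4b')
E
```

```text
t 6.0 TCP tester x,y,z mm [ -0.25 -61.87 104.87] F tester [-0.13 -0.84 -3.13] T [ 0.02  0.05 -0.02] tilt [ 0.0018 -0.0003] w 0.449 yaw 0.0825
```

View pics/s4b.png

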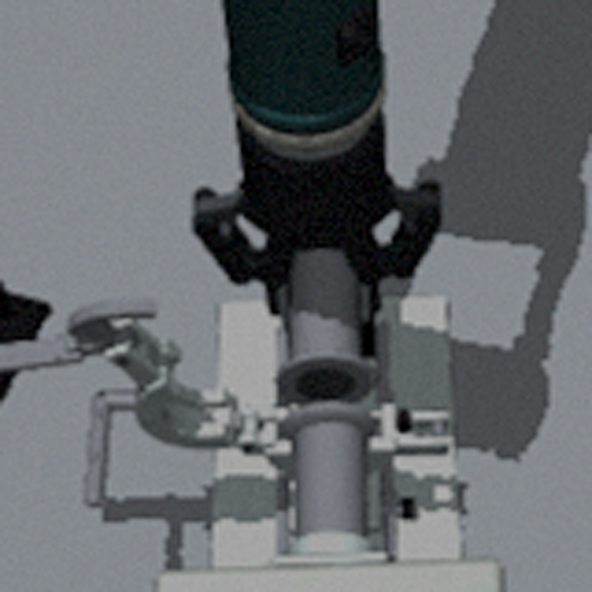

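View pics/t4b.png

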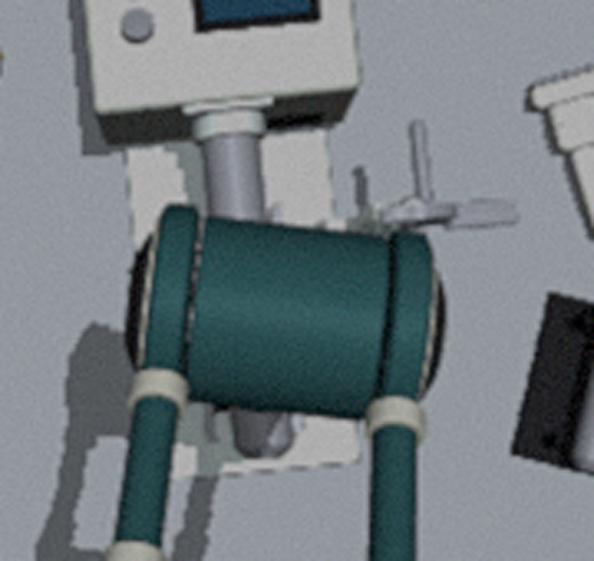

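Emit:
move_arm --pt "-1 0 0 0 40" --pt "-2 0 0 0 40" --pt "-3 0 0 0 40" --pt "-3 0 0 0 40"

```text
time: 6.5
tool_pos: [0.5004, -0.0411, 0.1037]
tcp_rot: [-0.129, 3.139, -0.0]
wrist_force: [-0.6, -0.1, -3.8]
width: 0.451
```

Emit:
move_arm --pt "-0.5 0 0 0 40" --pt "-1 0 0 0 40" --pt "-1.5 0 0 0 40" --pt "-1.5 0 0 0 40"

```text
time: 6.9
tool_pos: [0.5019, -0.041, 0.1037]
tcp_rot: [-0.129, 3.139, -0.0]
wrist_force: [0.1, 0.0, -3.2]
width: 0.452
```

Emit:
move_arm --pt "-0.5 0 0 0 40" --pt "-1 0 0 0 40" --pt "-1 0 0 0 40" --pt "-1 0 0 0 40"

```text
time: 7.3
tool_pos: [0.5029, -0.0409, 0.1037]
tcp_rot: [-0.129, 3.139, 0.0]
wrist_force: [-0.5, -1.2, -2.7]
width: 0.45
```

```bash
python3 st.py
```

```text
t 7.3 TCP tester x,y,z mm [ -0.42 -57.39 103.69] F tester [ 1.16 -0.65 -2.69] T [ 0.06  0.   -0.01] tilt [0. 0.] w 0.45 yaw 0.0823
```

Emit:
move_arm --pt "-0.4 0 0 0 40" --pt "-0.8 0 0 0 40" --pt "-0.8 0 0 0 40" --pt "-0.8 0 0 0 40"

```text
time: 7.7
tool_pos: [0.5037, -0.0408, 0.1037]
tcp_rot: [-0.129, 3.139, -0.0]
wrist_force: [-0.3, -0.3, -2.5]
width: 0.447
```

Emit:
move_arm --pt "-0.4 0 0 0 40" --pt "-0.8 0 0 0 40" --pt "-0.8 0 0 0 40" --pt "-0.8 0 0 0 40"

```text
time: 8.1
tool_pos: [0.5044, -0.0407, 0.1037]
tcp_rot: [0.129, -3.139, -0.0]
wrist_force: [-0.5, -0.2, -3.4]
width: 0.449
```

Emit:
move_arm --pt "-0.4 0 0 0 40" --pt "-0.8 0 0 0 40" --pt "-0.8 0 0 0 40" --pt "-0.8 0 0 0 40"

```text
time: 8.5
tool_pos: [0.5052, -0.0407, 0.1037]
tcp_rot: [0.129, -3.139, 0.0]
wrist_force: [0.7, 0.7, -3.5]
width: 0.452
```

```bash
python3 st.py
```

```text
t 8.5 TCP tester x,y,z mm [ -0.44 -55.01 103.68] F tester [-0.64  0.73 -3.52] T [-0.05  0.03  0.03] tilt [-0. -0.] w 0.452 yaw 0.0824
```

Emit:
move_arm --pt "-0.4 0 0 0 40" --pt "-0.8 0 0 0 40" --pt "-0.8 0 0 0 40" --pt "-0.8 0 0 0 40"

```text
time: 8.9
tool_pos: [0.506, -0.0406, 0.1037]
tcp_rot: [0.129, -3.139, -0.0]
wrist_force: [-0.2, 0.2, -2.6]
width: 0.451
```

Emit:
move_arm --pt "-0.4 0 0 0 40" --pt "-0.8 0 0 0 40" --pt "-0.8 0 0 0 40" --pt "-0.8 0 0 0 40"

```text
time: 9.3
tool_pos: [0.5068, -0.0406, 0.1037]
tcp_rot: [0.129, -3.139, 0.0]
wrist_force: [-0.6, -0.7, -2.8]
width: 0.452
```

Emit:
move_arm --pt "-0.4 0 0 0 40" --pt "-0.8 0 0 0 40" --pt "-0.8 0 0 0 40" --pt "-0.8 0 0 0 40"

```text
time: 9.7
tool_pos: [0.5073, -0.0405, 0.1035]
tcp_rot: [0.129, -3.138, -0.0]
wrist_force: [-1.7, 0.2, -2.8]
width: 0.452
```

Emit:
move_arm --pt "-0.4 0 0 0 40" --pt "-0.4 0 0 0 40" --pt "-0.4 0 0 0 40" --pt "-0.4 0 0 0 40"

```text
time: 10.1
tool_pos: [0.5073, -0.0404, 0.1034]
tcp_rot: [0.129, -3.137, -0.0]
wrist_force: [-4.9, -0.7, -1.6]
width: 0.451
```

```bash
python3 st.py
python3 - <<'E'
from h import *
cam('scene','s5')
big('s5',(240,190,320,260),7.5,'s5b')
E
```

```text
t 10.1 TCP tester x,y,z mm [ -0.49 -52.95 103.43] F tester [ 0.26 -4.98 -1.59] T [-0.14  0.64 -0.06] tilt [-0.0015  0.    ] w 0.451 yaw 0.0824
```

View pics/s5b.png

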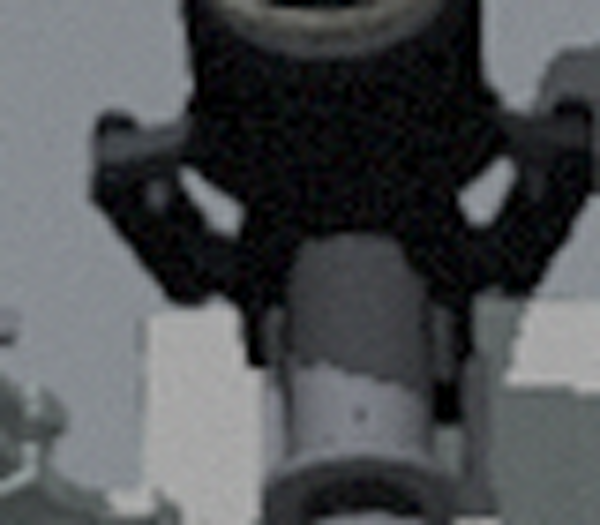

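Emit:
move_arm --pt "0.6 0 0 0 40" --pt "0.6 0 3 0 40" --pt "0.6 0 7 0 40" --pt "0.6 0 12 0 40" --pt "0.6 0 15 0 40" --pt "0.6 0 15 0 40" --pt "0.6 0 15 0 40"

```text
time: 10.85
tool_pos: [0.5073, -0.0404, 0.0883]
tcp_rot: [0.129, -3.138, -0.0]
wrist_force: [-2.6, 0.6, -4.6]
width: 0.455
```

```bash
python3 st.py
```

```text
t 10.85 TCP tester x,y,z mm [ -0.5  -52.97  88.3 ] F tester [-0.77 -2.59 -4.6 ] T [-0.    0.54 -0.06] tilt [-0.0005  0.0001] w 0.455 yaw 0.0824
```

Emit:
move_arm --pt "0.4 0 2 0 40" --pt "0.4 0 5 0 40" --pt "0.4 0 8 0 40" --pt "0.4 0 8 0 40" --pt "0.4 0 8 0 40"

```text
time: 11.35
tool_pos: [0.5073, -0.0406, 0.0805]
tcp_rot: [-0.129, 3.139, -0.0]
wrist_force: [-2.0, -0.4, -4.2]
width: 0.45
```

```bash
python3 st.py
```

```text
t 11.35 TCP tester x,y,z mm [ -0.39 -52.99  80.52] F tester [ 0.28 -2.03 -4.23] T [-0.07  0.32  0.01] tilt [ 0.0004 -0.    ] w 0.45 yaw 0.0824
```

Axis about 6.6 mm above the line; now small steps.

Emit:
move_arm --pt "0.1 0 1 0 40" --pt "0.1 0 2 0 40" --pt "0.1 0 3 0 40" --pt "0.1 0 3 0 40"

```text
time: 11.75
tool_pos: [0.5073, -0.0406, 0.0777]
tcp_rot: [-0.129, 3.138, -0.0]
wrist_force: [-0.9, -0.7, -2.9]
width: 0.452
```

Emit:
move_arm --pt "0 0 0.6 0 40" --pt "0 0 1.2 0 40" --pt "0 0 1.2 0 40"

```text
time: 12.05
tool_pos: [0.5073, -0.0406, 0.0766]
tcp_rot: [-0.129, 3.138, -0.0]
wrist_force: [-0.5, 0.4, -3.2]
width: 0.451
```

```bash
python3 st.py
```

```text
t 12.05 TCP tester x,y,z mm [ -0.37 -52.95  76.56] F tester [-0.46 -0.48 -3.2 ] T [-0.    0.13 -0.02] tilt [ 0.0008 -0.0001] w 0.451 yaw 0.0824
```

Emit:
move_arm --pt "0 0 0.5 0 40" --pt "0 0 1.0 0 40" --pt "0 0 1.0 0 40"

```text
time: 12.35
tool_pos: [0.5072, -0.0405, 0.0755]
tcp_rot: [-0.129, 3.138, -0.0]
wrist_force: [1.4, -0.2, -2.8]
width: 0.449
```

Emit:
move_arm --pt "0 0 0.6 0 40" --pt "0 0 0.6 0 40" --pt "0 0 0.6 0 40"

```text
time: 12.65
tool_pos: [0.507, -0.0405, 0.0749]
tcp_rot: [-0.129, 3.139, -0.0]
wrist_force: [1.0, -0.5, -3.3]
width: 0.449
```

```bash
python3 st.py
```

```text
t 12.65 TCP tester x,y,z mm [ -0.42 -53.26  74.89] F tester [ 0.62  0.91 -3.35] T [0.05 0.   0.  ] tilt [ 0.0001 -0.    ] w 0.449 yaw 0.0824
```

Emit:
move_arm --pt "0 0 0.5 0 40" --pt "0 0 0.5 0 40" --pt "0 0 0.5 0 40"

```text
time: 12.95
tool_pos: [0.507, -0.0405, 0.0745]
tcp_rot: [-0.129, 3.139, 0.0]
wrist_force: [0.4, 1.1, -2.3]
width: 0.452
```

Emit:
move_arm --pt "0 0 0.5 0 40" --pt "0 0 0.5 0 40" --pt "0 0 0.5 0 40"

```text
time: 13.25
tool_pos: [0.5071, -0.0404, 0.0742]
tcp_rot: [-0.129, 3.139, 0.0]
wrist_force: [-1.0, 1.4, 0.9]
width: 0.454
```

```bash
python3 st.py
```

```text
t 13.25 TCP tester x,y,z mm [ -0.51 -53.14  74.24] F tester [-1.47 -0.92  0.9 ] T [ 0.13  0.23 -0.09] tilt [0.0003 0.0001] w 0.454 yaw 0.0823
```

Emit:
move_arm --pt "0 0.2 0.4 0 40" --pt "0 0.2 0.4 0 40" --pt "0 0.2 0.4 0 40"

```text
time: 13.55
tool_pos: [0.5072, -0.0403, 0.0741]
tcp_rot: [-0.129, 3.138, 0.0]
wrist_force: [-1.8, 1.3, 6.4]
width: 0.452
```

```bash
python3 st.py
```

```text
t 13.55 TCP tester x,y,z mm [ -0.64 -53.04  74.06] F tester [-1.46 -1.72  6.41] T [ 0.16  0.45 -0.15] tilt [0.0005 0.    ] w 0.452 yaw 0.0823
```

Emit:
move_arm --pt "0 0 -0.3 0 55" --pt "0 0 -0.5 0 75" --pt "0 0 -0.5 0 85" --pt "0 0 -0.5 0 85" --pt "0 0 -0.5 0 85"

```text
time: 14.05
tool_pos: [0.5069, -0.0404, 0.0739]
tcp_rot: [0.129, -3.139, 0.0]
wrist_force: [0.2, 0.4, 0.8]
width: 0.852
```

Emit:
move_arm --pt "0 0 -20 0 85" --pt "0 0 -60 0 85" --pt "0 0 -110 0 85" --pt "0 0 -150 0 85" --pt "0 0 -150 0 85" --pt "0 0 -150 0 85"

```text
time: 14.65
tool_pos: [0.5079, -0.0405, 0.2255]
tcp_rot: [-0.129, 3.136, -0.001]
wrist_force: [-0.4, 0.6, -0.3]
width: 0.853
```

```bash
python3 st.py
python3 - <<'E'
from h import *
from fit import fitcyl
o=np.array([0.5601,-0.0366]); d=np.array([np.cos(.082),np.sin(.082)]);nn=np.array([d[1],-d[0]])
for n in ['wrist','scene']:
    c=cam(n,n+'6')
    P=cloud(c).reshape(-1,3); P=P[np.isfinite(P[:,2])]
    for nm,cc in [('ch',o-0.054*d),('port',o+0.05*d)]:
        p,k,sd,m=fitcyl(P,cc,0.082,0.02,0.095,0.04 if nm=='ch' else 0.03)
        print(n,nm,p.round(4),k,sd.round(4))
    q=P[:,:2]-o;y=q@d;x=q@nn
    mm=(np.abs(P[:,2]-0.0085)<0.0025)&(np.abs(x)<0.09)&(y<0.0)&(y>-.13)
    print(' base x',np.percentile(x[mm],[0.3,1,99,99.7]).round(4))
big('scene6',(180,160,360,310),3.5,'s6b')
E
```

```text
t 14.65 TCP tester x,y,z mm [ -0.41 -52.38 225.5 ] F tester [-0.6  -0.36 -0.27] T [-0.01  0.04  0.02] tilt [ 0.0034 -0.0005] w 0.853 yaw 0.0824
wrist ch [0.0026 0.0852 0.0941] 4660 0.0011
wrist port [0.0025 0.0805 0.0942] 2506 0.0015
 base x [-0.0771 -0.0764  0.0713  0.072 ]
scene ch [0.0015 0.0819 0.0957] 584 0.0016
scene port [0.0011 0.0818 0.0957] 534 0.0022
 base x [-0.0762 -0.076   0.0731  0.0735]
```

View pics/s6b.png

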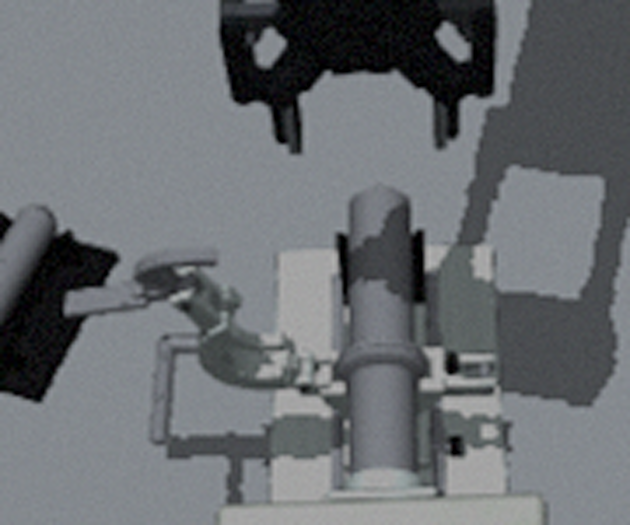

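View pics/wrist6.png

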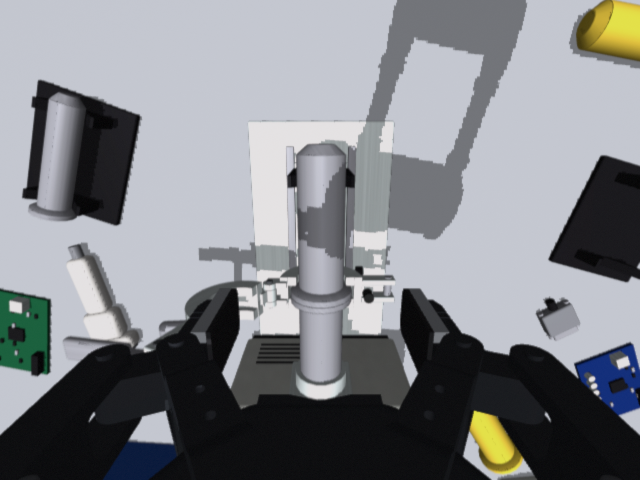

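Run:
```python
from h import *
o=np.array([0.5601,-0.0366]); d=np.array([np.cos(.082),np.sin(.082)]);nn=np.array([d[1],-d[0]])
face=0.0115
for n,dx in [('scene6',-0.0013),('scene0',-0.0013),('top0',0.0003),('wrist6',-0.0025)]:
    P=cloud(load(n)).reshape(-1,3); P=P[np.isfinite(P[:,2])]
    q=P[:,:2]-o;y=q@d-face;x=q@nn-dx
    m=(y>0.02)&(y<0.075)&(x>0.05)&(x<0.17)&(P[:,2]>0.09)&(P[:,2]<0.2)
    if m.sum(): print(n,'bar',m.sum(),'x',np.percentile(x[m],[2,50,98]).round(4),'z',np.percentile(P[m,2],[2,50,98]).round(4),'y',np.percentile(y[m],[1,99]).round(4), 'slope',np.polyfit(y[m],x[m],1).round(3),np.polyfit(y[m],P[m,2],1).round(3))
    m=(y>-0.02)&(y<0.02)&(x>0.03)&(x<0.18)&(P[:,2]>0.06)
    if 'scene0' in n or 'top0' in n:
        im=np.zeros((560,640,3),np.uint8)
        for a,b,yy in zip(x[m],P[m,2],y[m]):
            u=int((a-0.02)*4000);v=int(540-(b-0.09)*4000)
            if 0<=u<640 and 0<=v<560: cv2.circle(im,(u,v),2,(255,int(128+yy*6000),255-int(128+yy*6000)),-1)
        for g in range(20,180,10): cv2.putText(im,str(g),(int((g/1e3-0.02)*4000),555),0,0.35,(255,255,255))
        for g in range(90,230,10): cv2.putText(im,str(g),(0,int(540-(g/1e3-.09)*4000)),0,0.35,(255,255,255))
        cv2.imwrite(f'pics/side_{n}.png',im)
```

```text
scene6 bar 119 x [0.1155 0.1193 0.1248] z [0.1411 0.1462 0.1498] y [0.0205 0.0684] slope [0.006 0.119] [-0.018  0.147]
scene0 bar 119 x [0.1155 0.1195 0.1249] z [0.1416 0.1458 0.1494] y [0.0217 0.069 ] slope [0.004 0.12 ] [-0.019  0.147]
top0 bar 106 x [0.1159 0.1198 0.1251] z [0.1394 0.145  0.1484] y [0.0208 0.069 ] slope [0.002 0.12 ] [0.01  0.144]
```

View pics/side_scene0.png

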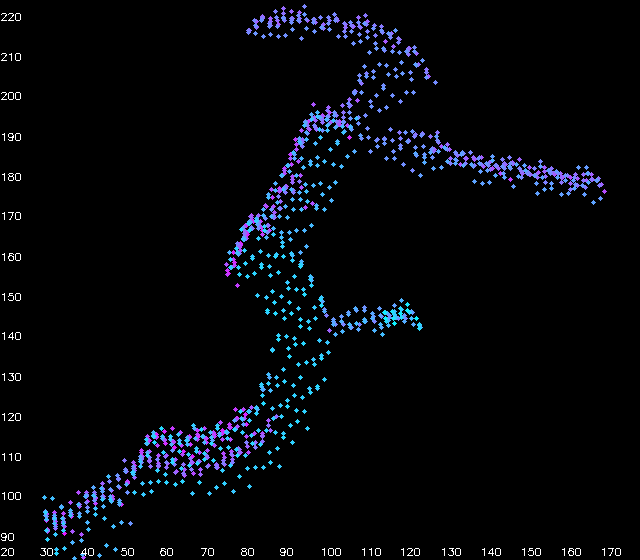

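View pics/side_top0.png

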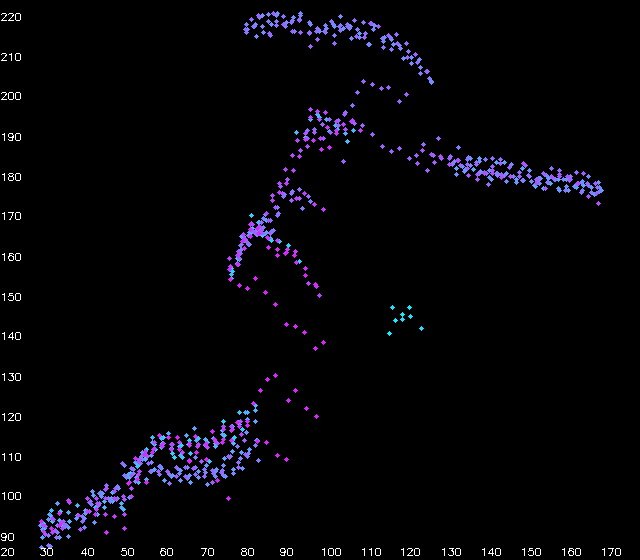

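Run:
```python
import numpy as np
from scipy.optimize import least_squares
def rot(t,v): c,s=np.cos(t),np.sin(t); return np.array([c*v[0]+s*v[1],-s*v[0]+c*v[1]])  # clockwise
bar=np.array([119.8,142.])
for piv in [(97,193),(99,191),(101,190),(103,190)]:
    def f(p):
        h=p[:2]; return np.r_[h+rot(p[2],(-73.5,47.6))-bar,(h+rot(p[2],(-62-h[0],106-h[1]))-piv)/3]
    s=least_squares(f,[50,100,2.0]); print(piv,s.x.round(3),s.fun.round(2))
for th in [1.9,1.95,2.0,2.05,2.1,2.15]: print(th,(bar-rot(th,(-73.5,47.6))).round(1))
```

```text
(97, 193) [ 40.549 105.494   2.136] [ 0.3   0.09 -0.38 -0.39]
(99, 191) [ 43.179 100.125   2.067] [ 0.21  0.13 -0.21 -0.39]
(101, 190) [45.899 95.405  2.004] [ 0.14  0.15 -0.07 -0.37]
(103, 190) [48.96  90.847  1.94 ] [ 0.09  0.19  0.06 -0.39]
1.9 [51.  87.8]
1.95 [48.4 91.3]
2.0 [45.9 95. ]
2.05 [43.7 98.7]
2.1 [ 41.6 102.6]
2.15 [ 39.7 106.5]
```

```bash
cat >> h.py <<'E'
O=np.array([0.5601,-0.0366]); D=np.array([np.cos(.082),np.sin(.082)]);N=np.array([D[1],-D[0]])
def tw(x,y,z):  # mm rel line(x), port face (y), height -> world m
    q=O+(x-0.5)/1e3*N+(y+11.5)/1e3*D
    return (q[0],q[1],z/1e3)
E
python3 - <<'E'
from h import *
delta(tw(120,51,275),0.082)
E
```

```text
shift [-116.7 -120.3  -52.8] turn 0.02 at [ 0.5059 -0.0403  0.2225] tilt [-2.4e-03  3.0e-04 -1.0e+00]
```

Emit:
move_arm --pt "0 0 -52 0 50" --pt "-20 -20 -52 0 50" --pt "-60 -60 -52 0 50" --pt "-100 -100 -52 0 50" --pt "-117 -120 -52 0 50" --pt "-117 -120 -52 0 50" --pt "-117 -120 -52 0 50" --pt "-117 -120 -52 0 50" --pt "-117 -120 -52 0 50"

```text
time: 15.65
tool_pos: [0.6324, -0.1492, 0.2756]
tcp_rot: [0.131, -3.138, -0.001]
wrist_force: [0.4, -0.7, 0.0]
width: 0.501
```

```bash
python3 st.py
python3 - <<'E'
from h import *
c=cam('wrist','w7'); cam('scene','s7')
P=cloud(c).reshape(-1,3); P=P[np.isfinite(P[:,2])]
q=P[:,:2]-O;y=q@D-0.0115;x=q@N+0.0025
m=(y>0.02)&(y<0.075)&(x>0.05)&(x<0.17)&(P[:,2]>0.1)&(P[:,2]<0.17)
print('bar',m.sum(),'x',np.percentile(x[m],[2,50,98]).round(4),'z',np.percentile(P[m,2],[2,50,98]).round(4))
m=(np.abs(x)<0.01)&(y>0.02)&(y<0.09)&(P[:,2]>0.09); print('tube top',np.median(P[m,2]),m.sum())
m=(y>-0.025)&(y<0.02)&(x>0.02)&(x<0.18)&(P[:,2]>0.06)
im=np.zeros((560,640,3),np.uint8)
for a,b,yy in zip(x[m],P[m,2],y[m]):
    u=int((a-0.02)*4000);v=int(540-(b-0.09)*4000)
    if 0<=u<640 and 0<=v<560: cv2.circle(im,(u,v),1,(255,int(128+yy*5000),255-int(128+yy*5000)),-1)
for g in range(20,180,10): cv2.putText(im,str(g),(int((g/1e3-0.02)*4000),555),0,0.35,(255,255,255))
for g in range(90,230,10): cv2.putText(im,str(g),(0,int(540-(g/1e3-.09)*4000)),0,0.35,(255,255,255))
cv2.imwrite(f'pics/side_w7.png',im)
E
```

```text
t 15.65 TCP tester x,y,z mm [118.17  62.79 275.56] F tester [0.72 0.29 0.03] T [ 0.08 -0.02 -0.01] tilt [-0.0011  0.0005] w 0.501 yaw 0.0833
bar 626 x [0.1155 0.1206 0.1249] z [0.141  0.1446 0.1464]
tube top 0.1137848964692833 1557
```

View pics/w7.png

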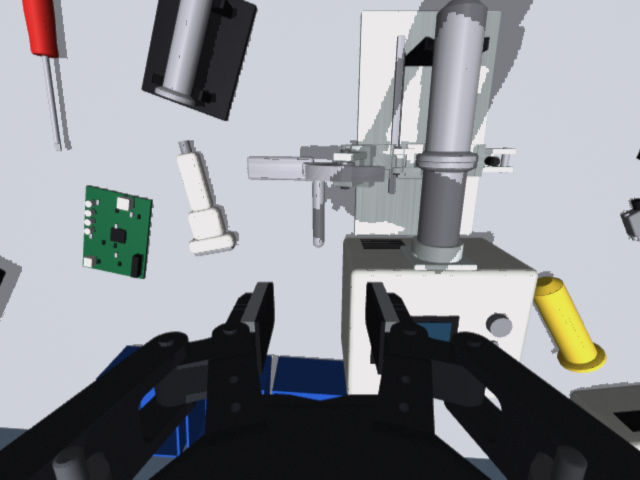

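View pics/side_w7.png

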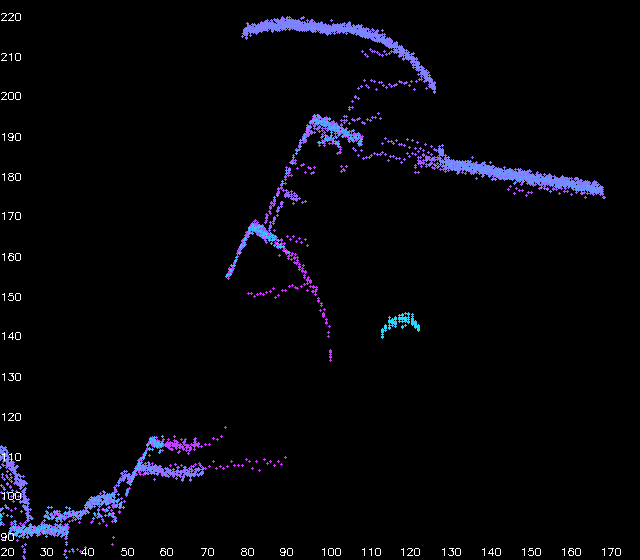

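Run:
```python
from h import *
from scipy.optimize import least_squares
for n,dx in [('w7',-0.0025),('scene0',-0.0013)]:
    P=cloud(load(n)).reshape(-1,3); P=P[np.isfinite(P[:,2])]
    q=P[:,:2]-O;y=q@D-0.0115;x=q@N-dx
    m=(np.abs(y)<0.03)&(x>0.06)&(x<0.18)&(P[:,2]>0.198)
    print(n,'hook y',np.percentile(y[m],[0,1,99,100]).round(4),m.sum(),P[m,2].max())
    m=(y>0.02)&(y<0.075)&(x>0.11)&(x<0.13)&(P[:,2]>0.13)&(P[:,2]<0.155)
    f=lambda p: np.hypot(x[m]-p[0],P[m,2]-p[1])-0.005
    s=least_squares(f,[0.119,0.142],loss='soft_l1',f_scale=0.001); print('bar c',s.x.round(4),'y',np.percentile(y[m],[1,99]).round(4))
delta(tw(119.2,54,180),0.082)
```

```text
w7 hook y [-0.0065 -0.0065  0.03    0.03  ] 1802 0.3780577323980836
bar c [0.1205 0.1404] y [0.0205 0.0666]
scene0 hook y [-0.0072 -0.0067  0.0044  0.0055] 175 0.22343440996867536
bar c [0.1205 0.1421] y [0.0217 0.069 ]
shift [-2.3 -0.3 96.3] turn 0.08 at [ 0.6327 -0.1494  0.2763] tilt [ 2.e-04  0.e+00 -1.e+00]
```

Run:
```python
from h import *
delta(tw(120.3,52.5,128),0.082)
```

```text
shift [ -0.8  -1.4 148.3] turn 0.08 at [ 0.6327 -0.1494  0.2763] tilt [ 2.e-04  0.e+00 -1.e+00]
```

Emit:
move_arm --pt "-1 -1.4 40 0 50" --pt "-1 -1.4 80 0 45" --pt "-1 -1.4 110 0 45" --pt "-1 -1.4 130 0 45" --pt "-1 -1.4 148 0 45" --pt "-1 -1.4 148 0 45" --pt "-1 -1.4 148 0 45"

```text
time: 16.45
tool_pos: [0.6343, -0.1512, 0.1285]
tcp_rot: [-0.13, 3.139, -0.0]
wrist_force: [0.3, -0.5, 1.0]
width: 0.451
```

```bash
python3 st.py
python3 - <<'E'
from h import *
c=cam('wrist','w8'); cam('scene','s8'); big('s8',(190,150,330,290),4,'s8b')
E
```

```text
t 16.45 TCP tester x,y,z mm [120.31  64.6  128.5 ] F tester [0.52 0.3  1.01] T [0.03 0.03 0.02] tilt [ 0.0001 -0.    ] w 0.451 yaw 0.0829
```

View pics/w8.png

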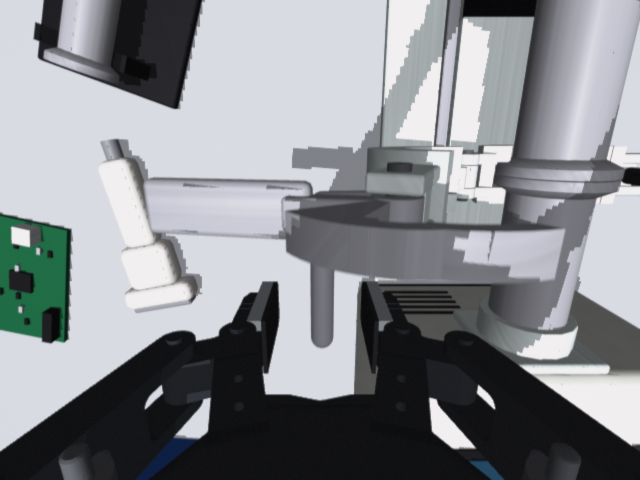

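View pics/s8b.png

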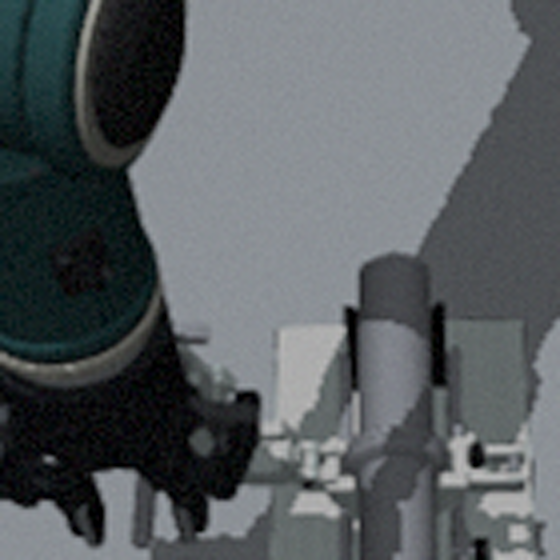

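Emit:
move_arm --pt "3 0 0 0 30" --pt "3 0 0 0 10" --pt "3 0 0 0 5" --pt "3 0 0 0 5" --pt "3 0 0 0 5" --pt "3 0 0 0 5" --newtons 20

```text
time: 17.15
tool_pos: [0.6317, -0.1515, 0.128]
tcp_rot: [-0.129, 3.139, 0.001]
wrist_force: [1.4, 4.2, -0.3]
width: 0.106
```

```bash
python3 st.py
python3 - <<'E'
from h import *
import numpy as np
# arc plan: shifts from current for theta from th0 to 0.05; hinge (46,95)
h=np.array([46.,95]); b0=np.array([120.3,142.])
print(np.hypot(*(b0-h)))
ph0=np.degrees(np.arctan2(*(b0-h)[::-1])); print('phi0',ph0,'theta',np.radians(147.07-ph0))
E
```

```text
t 17.15 TCP tester x,y,z mm [120.35  61.97 127.99] F tester [-4.11  1.72 -0.34] T [ 0.55 -0.22 -0.02] tilt [0.0004 0.0006] w 0.106 yaw 0.0823
87.91751816333307
phi0 32.3162446475697 theta 2.0028308599279745
```

Run:
```python
import numpy as np
r=87.6
for ph in [32.3,36,40,45,50,56,62,68,74,80,86,92,98,104,110,116,122,128,132,135,138,140,142,144,144.5]:
    a,b=np.radians(ph),np.radians(32.3)
    print(ph,'ty',round(-r*(np.cos(a)-np.cos(b)),1),'tz',round(-r*(np.sin(a)-np.sin(b)),1),'theta',round(np.radians(147.07-ph),3))
```

```text
32.3 ty -0.0 tz -0.0 theta 2.003
36 ty 3.2 tz -4.7 theta 1.939
40 ty 6.9 tz -9.5 theta 1.869
45 ty 12.1 tz -15.1 theta 1.781
50 ty 17.7 tz -20.3 theta 1.694
56 ty 25.1 tz -25.8 theta 1.589
62 ty 32.9 tz -30.5 theta 1.485
68 ty 41.2 tz -34.4 theta 1.38
74 ty 49.9 tz -37.4 theta 1.275
80 ty 58.8 tz -39.5 theta 1.171
86 ty 67.9 tz -40.6 theta 1.066
92 ty 77.1 tz -40.7 theta 0.961
98 ty 86.2 tz -39.9 theta 0.856
104 ty 95.2 tz -38.2 theta 0.752
110 ty 104.0 tz -35.5 theta 0.647
116 ty 112.4 tz -31.9 theta 0.542
122 ty 120.5 tz -27.5 theta 0.438
128 ty 128.0 tz -22.2 theta 0.333
132 ty 132.7 tz -18.3 theta 0.263
135 ty 136.0 tz -15.1 theta 0.211
138 ty 139.1 tz -11.8 theta 0.158
140 ty 141.2 tz -9.5 theta 0.123
142 ty 143.1 tz -7.1 theta 0.088
144 ty 144.9 tz -4.7 theta 0.054
144.5 ty 145.4 tz -4.1 theta 0.045
```

Emit:
move_arm --pt "0 3.2 -4.7 0 5" --pt "0 6.9 -9.5 0 5" --pt "0 12.1 -15.1 0 5" --pt "0 17.7 -20.3 0 5" --pt "0 25.1 -25.8 0 5" --pt "0 25.1 -25.8 0 5" --pt "0 25.1 -25.8 0 5"

```text
time: 17.85
tool_pos: [0.6299, -0.1273, 0.1561]
tcp_rot: [-0.13, 3.137, -0.002]
wrist_force: [-1.0, -3.9, 6.9]
width: 0.102
```

```bash
python3 st.py
```

```text
t 17.85 TCP tester x,y,z mm [ 96.12  62.17 156.14] F tester [ 3.76 -1.33  6.93] T [-0.63  0.13  0.03] tilt [ 0.0018 -0.0014] w 0.102 yaw 0.0828
```

Emit:
move_arm --pt "0 7.8 -4.7 0 5" --pt "0 16.1 -8.6 0 5" --pt "0 24.8 -11.6 0 5" --pt "0 33.7 -13.7 0 5" --pt "0 42.8 -14.8 0 5" --pt "0 52 -14.9 0 5" --pt "0 61.1 -14.1 0 5" --pt "0 61.1 -14.1 0 5" --pt "0 61.1 -14.1 0 5"

```text
time: 18.75
tool_pos: [0.6248, -0.0648, 0.17]
tcp_rot: [-0.13, 3.137, 0.002]
wrist_force: [0.0, 1.4, 7.0]
width: 0.105
```

```bash
python3 st.py
python3 - <<'E'
from h import *
c=cam('wrist','w9'); cam('scene','s9'); big('s9',(190,150,340,300),4,'s9b')
E
```

```text
t 18.75 TCP tester x,y,z mm [ 33.43  62.18 170.03] F tester [-1.39  0.16  6.98] T [0.17 0.09 0.04] tilt [0.0016 0.0015] w 0.105 yaw 0.0826
```

View pics/w9.png

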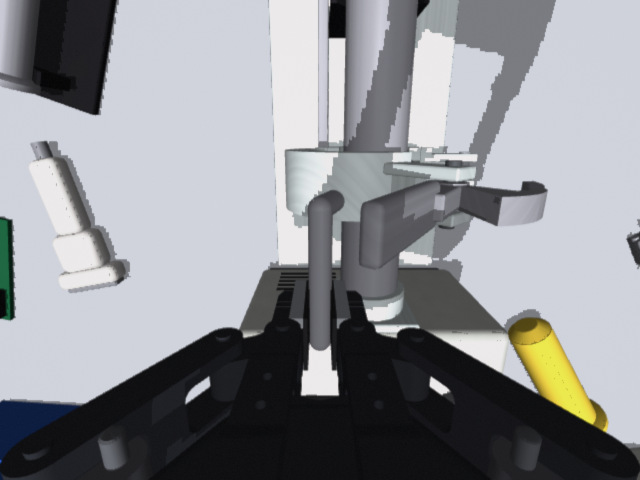

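View pics/s9b.png

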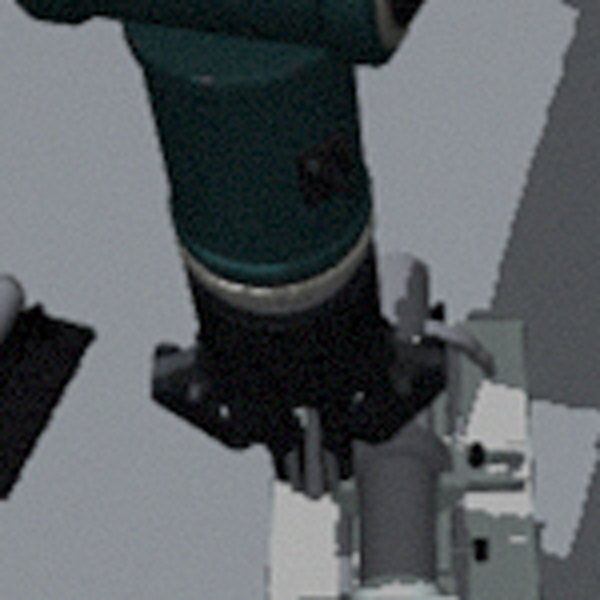

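Emit:
move_arm --pt "0 9.0 0.7 0 5" --pt "0 17.8 3.4 0 5" --pt "0 26.2 7 0 5" --pt "0 34.3 11.4 0 5" --pt "0 41.8 16.7 0 5" --pt "0 46.5 20.6 0 5" --pt "0 49.8 23.8 0 5" --pt "0 49.8 23.8 0 5" --pt "0 49.8 23.8 0 5"

```text
time: 19.75
tool_pos: [0.6205, -0.0151, 0.1433]
tcp_rot: [-0.129, 3.139, 0.003]
wrist_force: [5.1, 3.8, -0.3]
width: 0.102
```

```bash
python3 st.py
```

```text
t 19.75 TCP tester x,y,z mm [-16.49  61.99 143.31] F tester [-3.38  5.36 -0.3 ] T [ 0.49 -0.76  0.02] tilt [0.0002 0.002 ] w 0.102 yaw 0.0822
```

Emit:
move_arm --pt "0 1.6 1.7 0 5" --pt "0 3.1 3.3 0 5" --pt "0 4.2 4.5 0 5" --pt "0 5.2 5.6 0 5" --pt "0 5.2 5.6 0 5" --pt "0 5.2 5.6 0 5"

```text
time: 20.35
tool_pos: [0.6202, -0.011, 0.1386]
tcp_rot: [-0.129, 3.138, 0.001]
wrist_force: [4.4, 3.4, 2.2]
width: 0.109
```

```bash
python3 st.py;  python3 - <<'E'
from h import *
c=cam('wrist','w10'); cam('scene','s10'); big('s10',(210,170,340,300),4.5,'s10b')
E
```

```text
t 20.35 TCP tester x,y,z mm [-20.63  62.02 138.57] F tester [-3.06  4.63  2.15] T [ 0.23 -0.7  -0.01] tilt [0.0007 0.0004] w 0.109 yaw 0.0823
```

View pics/w10.png

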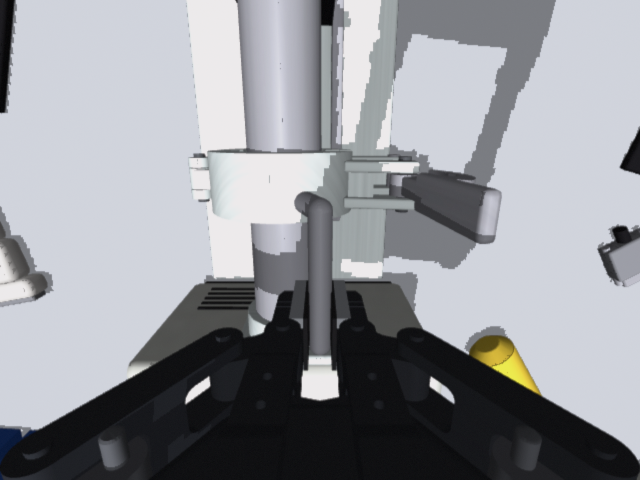

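View pics/s10b.png

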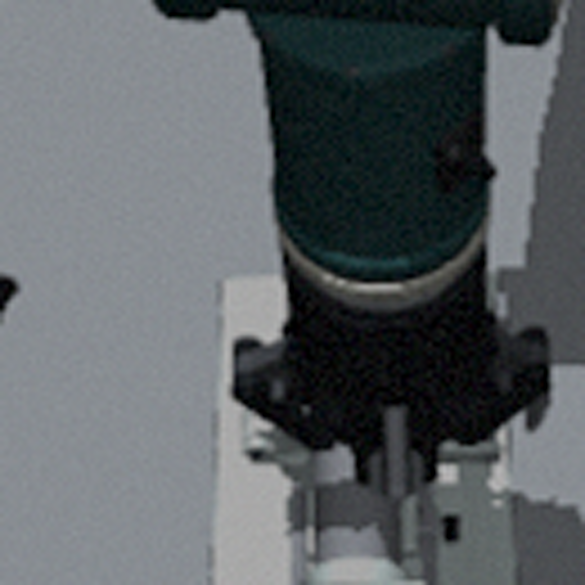

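Emit:
move_arm --pt "0 1.2 1.6 0 5" --pt "0 2.5 3.2 0 5" --pt "0 2.5 3.2 0 5" --pt "0 2.5 3.2 0 5"

```text
time: 20.85
tool_pos: [0.62, -0.0083, 0.1351]
tcp_rot: [-0.129, 3.138, 0.001]
wrist_force: [4.5, 3.5, 3.8]
width: 0.104
```

Emit:
move_arm --pt "0 0.6 0.8 0 5" --pt "0 1.2 1.6 0 5" --pt "0 1.2 1.6 0 5" --pt "0 1.2 1.6 0 5"

```text
time: 21.25
tool_pos: [0.6199, -0.0071, 0.1336]
tcp_rot: [-0.129, 3.138, 0.001]
wrist_force: [6.0, 3.0, 4.2]
width: 0.108
```

```bash
python3 st.py
```

```text
t 21.25 TCP tester x,y,z mm [-24.46  62.   133.6 ] F tester [-2.51  6.21  4.18] T [ 0.42 -0.76 -0.06] tilt [0.0007 0.0004] w 0.108 yaw 0.0823
```

Emit:
move_arm --pt "0 0.4 0.5 0 5" --pt "0 0.7 0.9 0 5" --pt "0 0.7 0.9 0 5" --pt "0 0.7 0.9 0 5"

```text
time: 21.65
tool_pos: [0.6199, -0.0066, 0.1328]
tcp_rot: [-0.129, 3.138, 0.0]
wrist_force: [5.3, 2.8, 4.2]
width: 0.1
```

Emit:
move_arm --pt "0 0.3 0.4 0 5" --pt "0 0.6 0.7 0 5" --pt "0 0.6 0.7 0 5" --pt "0 0.6 0.7 0 5"

```text
time: 22.05
tool_pos: [0.6198, -0.0061, 0.1321]
tcp_rot: [-0.129, 3.138, -0.0]
wrist_force: [5.0, 2.9, 3.8]
width: 0.102
```

```bash
python3 st.py
```

```text
t 22.05 TCP tester x,y,z mm [-25.5   62.02 132.13] F tester [-2.45  5.17  3.84] T [ 0.22 -0.76 -0.03] tilt [ 0.0008 -0.    ] w 0.102 yaw 0.0824
```

Emit:
move_arm --pt "0 0.3 0.4 0 5" --pt "0 0.5 0.7 0 5" --pt "0 0.5 0.7 0 5" --pt "0 0.5 0.7 0 5"

```text
time: 22.45
tool_pos: [0.6197, -0.0055, 0.1313]
tcp_rot: [-0.129, 3.138, 0.0]
wrist_force: [5.2, 1.8, 2.9]
width: 0.106
```

Emit:
move_arm --pt "0 0.3 0.4 0 5" --pt "0 0.5 0.6 0 5" --pt "0 0.5 0.6 0 5" --pt "0 0.5 0.6 0 5"

```text
time: 22.85
tool_pos: [0.6197, -0.0052, 0.1308]
tcp_rot: [-0.129, 3.138, -0.0]
wrist_force: [5.3, 1.5, 4.3]
width: 0.106
```

```bash
python3 st.py
```

```text
t 22.85 TCP tester x,y,z mm [-26.41  62.01 130.8 ] F tester [-1.11  5.37  4.26] T [ 0.18 -0.78  0.01] tilt [ 0.0008 -0.0001] w 0.106 yaw 0.0824
```

Emit:
move_arm --pt "0 0.3 0.4 0 5" --pt "0 0.4 0.6 0 5" --pt "0 0.4 0.6 0 5" --pt "0 0.4 0.6 0 5"

```text
time: 23.25
tool_pos: [0.6197, -0.0051, 0.1306]
tcp_rot: [-0.129, 3.138, -0.001]
wrist_force: [4.5, 1.5, 5.9]
width: 0.107
```

```bash
python3 st.py
python3 - <<'E'
from h import *
from scipy.optimize import least_squares
c=cam('wrist','w11')
P=cloud(c).reshape(-1,3); P=P[np.isfinite(P[:,2])]
q=P[:,:2]-O;y=q@D-0.0115;x=q@N+0.0025
m=(y>0.015)&(y<0.045)&(x>-0.05)&(x<-0.01)&(P[:,2]>0.125)&(P[:,2]<0.16)
f=lambda p: np.hypot(x[m]-p[0],P[m,2]-p[1])-0.005
s=least_squares(f,[-0.025,0.142],loss='soft_l1',f_scale=0.001); print('bar c',s.x.round(4),m.sum())
m=(np.abs(x)<0.006)&(y>0.025)&(y<0.06)&(P[:,2]>0.1)&(P[:,2]<.12); print('tube top',np.median(P[m,2]),m.sum())
# upper half & lever points
m=(y>-0.025)&(y<0.02)&(x>-0.13)&(x<0.09)&(P[:,2]>0.06)
im=np.zeros((560,760,3),np.uint8)
for a,b,yy in zip(x[m],P[m,2],y[m]):
    u=int((a+0.13)*3400);v=int(540-(b-0.06)*3400)
    if 0<=u<760 and 0<=v<560: cv2.circle(im,(u,v),1,(255,int(128+yy*5000),255-int(128+yy*5000)),-1)
for g in range(-130,90,10): cv2.putText(im,str(g),(int((g/1e3+0.13)*3400),555),0,0.35,(255,255,255))
for g in range(60,220,10): cv2.putText(im,str(g),(0,int(540-(g/1e3-.06)*3400)),0,0.35,(255,255,255))
cv2.imwrite('pics/side_w11.png',im)
E
```

```text
t 23.25 TCP tester x,y,z mm [-26.53  62.02 130.64] F tester [-1.09  4.62  5.88] T [ 0.06 -0.66  0.01] tilt [ 0.0009 -0.0006] w 0.107 yaw 0.0824
bar c [-0.0256  0.1455] 3184
tube top 0.11391418930676836 1431
```

View pics/side_w11.png

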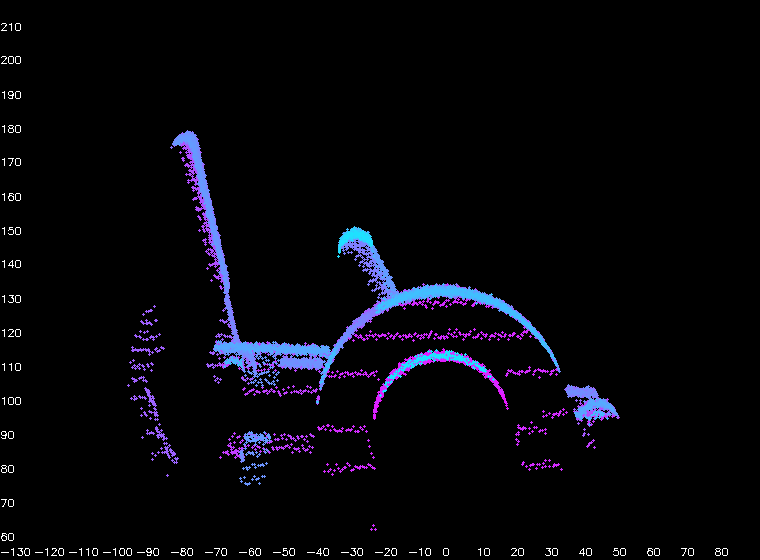

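View pics/w11.png

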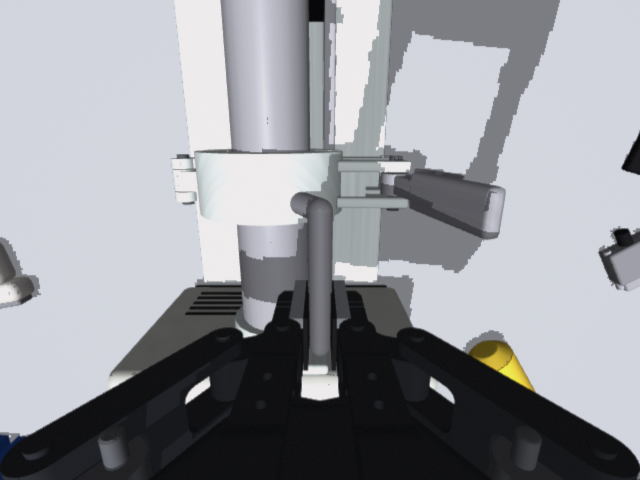

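Emit:
move_arm --pt "0 0.3 0.5 0 5" --pt "0 0.3 0.5 0 5" --pt "0 0.3 0.5 0 5" --pt "0 0.3 0.5 0 5"

```text
time: 23.7
tool_pos: [0.6198, -0.005, 0.1305]
tcp_rot: [-0.129, 3.138, -0.002]
wrist_force: [4.5, 0.8, 7.7]
width: 0.103
```

```bash
python3 st.py
```

```text
t 23.7 TCP tester x,y,z mm [-26.62  62.07 130.48] F tester [-0.47  4.52  7.68] T [-0.03 -0.59  0.01] tilt [ 0.0011 -0.0009] w 0.103 yaw 0.0825
```

Emit:
move_arm --pt "0 0.3 0.4 0 5" --pt "0 0.3 0.4 0 5" --pt "0 0.3 0.4 0 5" --pt "0 0.3 0.4 0 20" --pt "0 0.3 0.4 0 35" --pt "0 0.3 0.4 0 45" --pt "0 0.3 0.4 0 45"

```text
time: 24.4
tool_pos: [0.618, -0.0042, 0.128]
tcp_rot: [0.129, -3.136, -0.0]
wrist_force: [-0.1, 0.6, -0.2]
width: 0.452
```

```bash
python3 st.py
python3 - <<'E'
from h import *
delta(tw(-25,52,230),0.082)
E
```

```text
t 24.4 TCP tester x,y,z mm [-27.53  60.32 127.95] F tester [-0.65 -0.03 -0.21] T [-0.03 -0.01 -0.01] tilt [-0.0031 -0.    ] w 0.452 yaw 0.0824
shift [  -2.9   -2.  -102.1] turn 0.02 at [ 0.618  -0.0042  0.128 ] tilt [-0.0031 -0.     -1.    ]
```

Run:
```python
from h import *
delta(tw(-25,52,215),0.082)
delta(tw(-48,-3,215),0.082)
delta(tw(-48,-3,166),0.082)
```

```text
shift [ -2.9  -2.  -87.1] turn 0.02 at [ 0.618  -0.0042  0.128 ] tilt [-0.0031 -0.     -1.    ]
shift [ 52.1  21.  -86.9] turn 0.02 at [ 0.618  -0.0042  0.128 ] tilt [-0.0031 -0.     -1.    ]
shift [ 51.9  21.  -37.9] turn 0.02 at [ 0.618  -0.0042  0.128 ] tilt [-0.0031 -0.     -1.    ]
```

Emit:
move_arm --pt "0 0 -20 0 45" --pt "0 0 -50 0 40" --pt "0 0 -87 0 0" --pt "26 10 -87 0 0" --pt "52 21 -87 0 0" --pt "52 21 -87 0 0" --pt "52 21 -87 0 0" --pt "52 21 -87 0 0"

```text
time: 25.2
tool_pos: [0.5662, 0.0123, 0.2161]
tcp_rot: [-0.129, 3.139, -0.0]
wrist_force: [-0.0, 0.4, 0.1]
width: -0.001
```

```bash
python3 st.py
python3 - <<'E'
from h import *
c=cam('wrist','w12'); cam('scene','s12'); big('s12',(210,150,370,300),4,'s12b')
E
```

```text
t 25.2 TCP tester x,y,z mm [-48.25  10.12 216.14] F tester [-0.38  0.    0.06] T [-0.02  0.02 -0.01] tilt [ 0.0002 -0.0002] w -0.001 yaw 0.0824
```

View pics/w12.png

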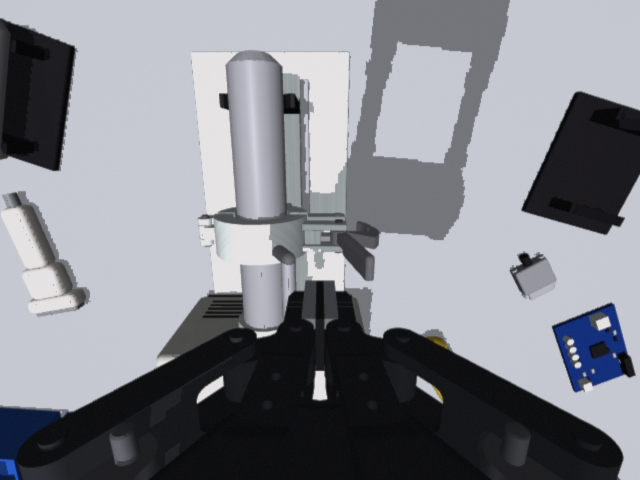

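View pics/s12b.png

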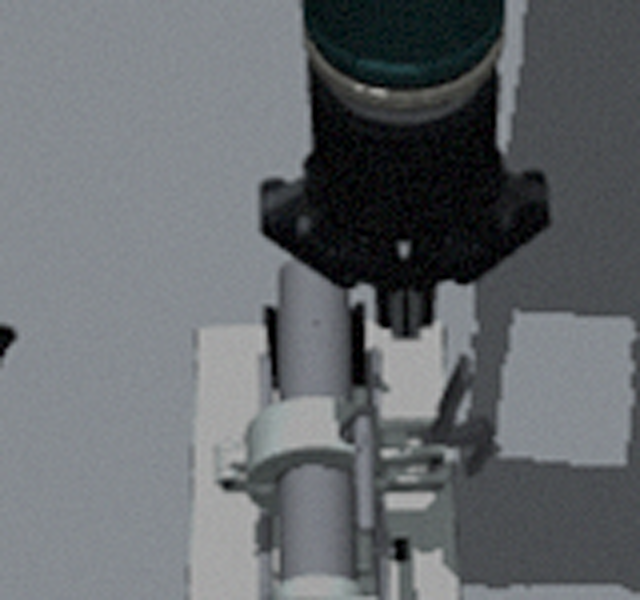

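Run:
```python
from h import *
from scipy.optimize import least_squares
c=load('w12')
P=cloud(c).reshape(-1,3); P=P[np.isfinite(P[:,2])]
q=P[:,:2]-O;y=q@D-0.0115;x=q@N+0.0025
m=(y>0.015)&(y<0.06)&(x>-0.05)&(x<-0.01)&(P[:,2]>0.125)&(P[:,2]<0.16)
f=lambda p: np.hypot(x[m]-p[0],P[m,2]-p[1])-0.005
s=least_squares(f,[-0.025,0.142],loss='soft_l1',f_scale=0.001); print('bar c',s.x.round(4),m.sum())
m=(np.abs(x)<0.006)&(y>0.025)&(y<0.06)&(P[:,2]>0.1)&(P[:,2]<.12); print('tube top',np.median(P[m,2]),m.sum())
m=(y>-0.012)&(y<0.012)&(x>-0.1)&(x<-0.06)&(P[:,2]>0.125)&(P[:,2]<0.185)
for z in range(125,185,6):
    k=m&(P[:,2]>z/1e3)&(P[:,2]<(z+6)/1e3)
    if k.sum()>2: print(z+3,'x',np.percentile(x[k],[2,50,98]).round(4),'y',np.percentile(y[k],[2,98]).round(4))
delta(tw(-48,-3,166),0.082)
```

```text
bar c [-0.0254  0.145 ] 342
tube top 0.1139230112349631 600
128 x [-0.0882 -0.0843 -0.062 ] y [-0.0066  0.0023]
134 x [-0.0685 -0.0635 -0.0633] y [-0.01   0.005]
140 x [-0.0692 -0.0646 -0.0639] y [-0.01    0.0043]
146 x [-0.07   -0.0661 -0.0649] y [-0.01    0.0042]
152 x [-0.0723 -0.0675 -0.0664] y [-0.0099  0.0043]
158 x [-0.073  -0.0688 -0.0679] y [-0.01    0.0046]
164 x [-0.0748 -0.0703 -0.0692] y [-0.0101  0.0043]
170 x [-0.0762 -0.0718 -0.0707] y [-0.01    0.0049]
176 x [-0.0785 -0.0751 -0.0722] y [-0.0098  0.0051]
182 x [-0.0767 -0.0753 -0.0742] y [-0.0078  0.0033]
shift [ 1.8  0.4 50.1] turn 0.01 at [0.5664 0.0122 0.2161] tilt [-1.e-04 -2.e-04 -1.e+00]
```

Emit:
move_arm --pt "1 0.5 30 0 0" --pt "1 0.5 49 0 0" --pt "1 0.5 50 0 0" --pt "1 5 50 0 0" --pt "1 8 50 0 0" --pt "1 8 50 0 0"

```text
time: 25.9
tool_pos: [0.5653, 0.0209, 0.1678]
tcp_rot: [-0.13, 3.136, 0.0]
wrist_force: [0.7, 0.3, 0.2]
width: 0.004
```

Emit:
move_arm --pt "0 0.7 0 0 0" --pt "0 1.5 0 0 0" --pt "0 1.5 0 0 0"

```text
time: 26.2
tool_pos: [0.5642, 0.022, 0.1667]
tcp_rot: [-0.13, 3.138, -0.0]
wrist_force: [0.7, 0.1, -0.4]
width: 0.001
```

Emit:
move_arm --pt "0 0.7 0 0 0" --pt "0 1.5 0 0 0" --pt "0 1.5 0 0 0"

```text
time: 26.5
tool_pos: [0.5638, 0.0234, 0.1663]
tcp_rot: [0.129, -3.139, -0.0]
wrist_force: [-0.6, -0.3, -0.1]
width: 0.003
```

```bash
python3 st.py
```

```text
t 26.5 TCP tester x,y,z mm [-59.51   8.62 166.25] F tester [ 0.27 -0.59 -0.14] T [ 0.01 -0.    0.01] tilt [-0.0001  0.0001] w 0.003 yaw 0.0823
```

Run:
```python
import numpy as np
w=9;s=56
x0,z0=-59.0,166.2
for lam in [1.35,1.25,1.15,1.05,0.95,0.85,0.8,0.75,0.7,0.65,0.6,0.55,0.5,0.45,0.4,0.35,0.3,0.25,0.2,0.15,0.1,0.05,0]:
    pz=111-5*np.clip((0.85-lam)/0.65,0,1)
    cx=-62-s*np.cos(lam)+4*np.sin(lam)+w; cz=pz+s*np.sin(lam)+4*np.cos(lam)
    print(lam,'ty',round(x0-cx,1),'tz',round(z0-cz,1),'z',round(cz,1))
```

```text
1.35 ty 2.4 tz -0.3 z 166.5
1.25 ty 7.9 tz 0.8 z 165.4
1.15 ty 13.2 tz 2.5 z 163.7
1.05 ty 18.4 tz 4.6 z 161.6
0.95 ty 23.3 tz 7.3 z 158.9
0.85 ty 28.0 tz 10.5 z 155.7
0.8 ty 30.1 tz 12.6 z 153.6
0.75 ty 32.2 tz 14.9 z 151.3
0.7 ty 34.3 tz 17.2 z 149.0
0.65 ty 36.2 tz 19.7 z 146.5
0.6 ty 38.0 tz 22.2 z 144.0
0.55 ty 39.7 tz 24.8 z 141.4
0.5 ty 41.2 tz 27.5 z 138.7
0.45 ty 42.7 tz 30.3 z 135.9
0.4 ty 44.0 tz 33.2 z 133.0
0.35 ty 45.2 tz 36.1 z 130.1
0.3 ty 46.3 tz 39.1 z 127.1
0.25 ty 47.3 tz 42.1 z 124.1
0.2 ty 48.1 tz 45.2 z 121.0
0.15 ty 48.8 tz 47.9 z 118.3
0.1 ty 49.3 tz 50.6 z 115.6
0.05 ty 49.7 tz 53.4 z 112.8
0 ty 50.0 tz 56.2 z 110.0
```

Emit:
move_arm --pt "0 2.4 0 0 0" --pt "0 7.9 0.8 0 0" --pt "0 13.2 2.5 0 0" --pt "0 18.4 4.6 0 0" --pt "0 23.3 7.3 0 0" --pt "0 23.3 7.3 0 0" --pt "0 23.3 7.3 0 0"

```text
time: 27.2
tool_pos: [0.5618, 0.047, 0.1588]
tcp_rot: [0.13, -3.139, -0.0]
wrist_force: [0.3, -0.1, -0.3]
width: 0.003
```

```bash
python3 st.py
python3 - <<'E'
from h import *
c=cam('wrist','w13'); cam('scene','s13'); big('s13',(230,160,370,300),4,'s13b')
P=cloud(c).reshape(-1,3); P=P[np.isfinite(P[:,2])]
q=P[:,:2]-O;y=q@D-0.0115;x=q@N+0.0025
m=(y>-0.012)&(y<0.007)&(x>-0.14)&(x<-0.06)&(P[:,2]>0.118)&(P[:,2]<0.19)
for z in range(118,185,6):
    k=m&(P[:,2]>z/1e3)&(P[:,2]<(z+6)/1e3)
    if k.sum()>2: print(z+3,'x',np.percentile(x[k],[2,50,98]).round(4),k.sum())
E
```

```text
t 27.2 TCP tester x,y,z mm [-83.17   8.54 158.79] F tester [ 0.14  0.31 -0.27] T [-0.02  0.01  0.02] tilt [-0.0004  0.0002] w 0.003 yaw 0.0829
121 x [-0.091  -0.0666 -0.0634] 152
127 x [-0.0718 -0.0698 -0.0678] 92
133 x [-0.0784 -0.0735 -0.0716] 149
139 x [-0.0832 -0.0779 -0.0747] 111
145 x [-0.0878 -0.0826 -0.0789] 91
151 x [-0.0917 -0.0893 -0.0849] 32
157 x [-0.0963 -0.0917 -0.0892] 84
163 x [-0.1021 -0.096  -0.0715] 111
169 x [-0.1017 -0.0979 -0.0694] 484
175 x [-0.0952 -0.0746 -0.0686] 209
181 x [-0.0951 -0.089  -0.0686] 244
187 x [-0.0952 -0.0818 -0.0685] 208
```

View pics/w13.png

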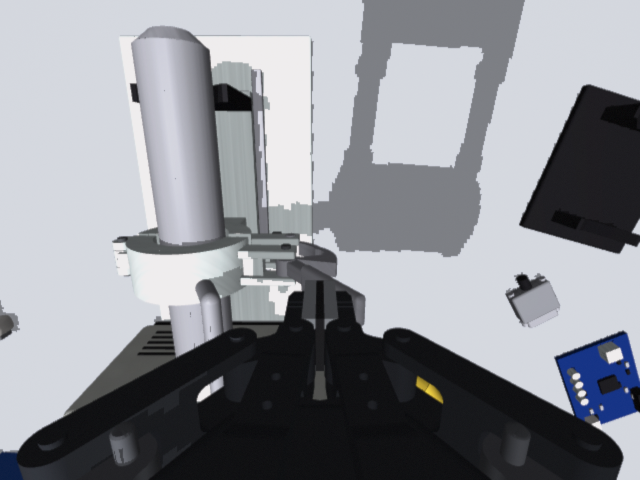

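View pics/s13b.png

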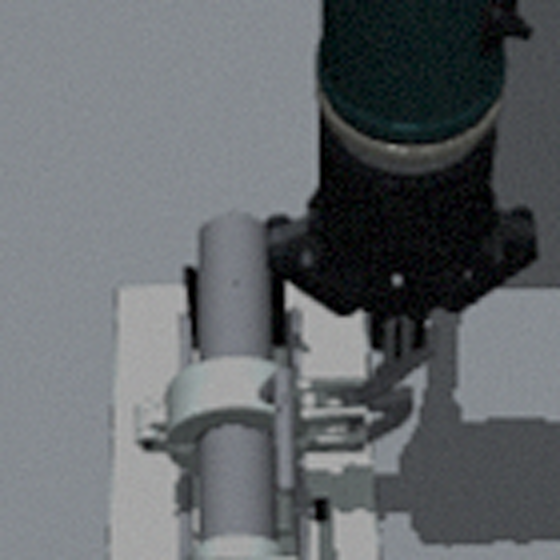

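Emit:
move_arm --pt "0 2.5 1.6 0 0" --pt "0 4.7 3.2 0 0" --pt "0 6.8 5.3 0 0" --pt "0 8.9 7.6 0 0" --pt "0 11 9.9 0 0" --pt "0 12.9 12.4 0 0" --pt "0 14.7 14.9 0 0" --pt "0 14.7 14.9 0 0" --pt "0 14.7 14.9 0 0"

```text
time: 28.2
tool_pos: [0.5606, 0.0613, 0.1439]
tcp_rot: [0.13, -3.139, 0.0]
wrist_force: [0.6, 0.6, 0.9]
width: 0.001
```

```bash
python3 st.py
```

```text
t 28.2 TCP tester x,y,z mm [-97.53   8.51 143.87] F tester [-0.54  0.62  0.89] T [-0.01 -0.01 -0.03] tilt [-0.0003 -0.    ] w 0.001 yaw 0.0825
```

Emit:
move_arm --pt "0 1.7 2.6 0 0" --pt "0 3.2 5.3 0 0" --pt "0 4.7 8.1 0 0" --pt "0 6 11 0 0" --pt "0 6 11 0 0" --pt "0 6 11 0 0"

```text
time: 28.8
tool_pos: [0.5603, 0.0674, 0.1334]
tcp_rot: [-0.129, 3.139, 0.0]
wrist_force: [-0.9, -0.8, 4.7]
width: -0.001
```

```bash
python3 st.py
python3 - <<'E'
from h import *
c=cam('wrist','w14'); cam('scene','s14'); big('s14',(230,160,370,300),4,'s14b')
P=cloud(c).reshape(-1,3); P=P[np.isfinite(P[:,2])]
q=P[:,:2]-O;y=q@D-0.0115;x=q@N+0.0025
m=(y>-0.02)&(y<0.012)&(x>-0.14)&(x<0.06)&(P[:,2]>0.06)&(P[:,2]<0.19)
im=np.zeros((560,760,3),np.uint8)
for a,b,yy in zip(x[m],P[m,2],y[m]):
    u=int((a+0.14)*3700);v=int(540-(b-0.06)*3700)
    if 0<=u<760 and 0<=v<560: cv2.circle(im,(u,v),1,(255,int(128+yy*5000),255-int(128+yy*5000)),-1)
for g in range(-140,60,10): cv2.putText(im,str(g),(int((g/1e3+0.14)*3700),555),0,0.35,(255,255,255))
for g in range(60,200,10): cv2.putText(im,str(g),(0,int(540-(g/1e3-.06)*3700)),0,0.35,(255,255,255))
cv2.imwrite('pics/side_w14.png',im)
E
```

```text
t 28.8 TCP tester x,y,z mm [-103.59    8.73  133.41] F tester [ 0.74 -0.96  4.74] T [-0.01  0.19  0.04] tilt [0.0002 0.0002] w -0.001 yaw 0.0823
```

View pics/w14.png

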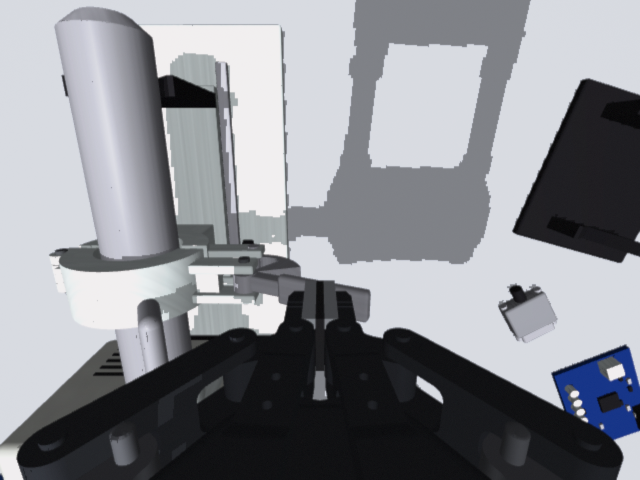

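View pics/side_w14.png

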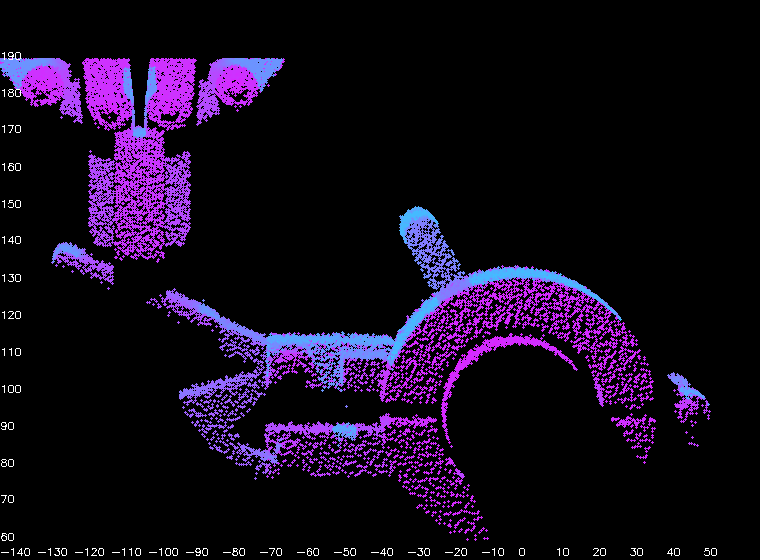

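View pics/s14b.png

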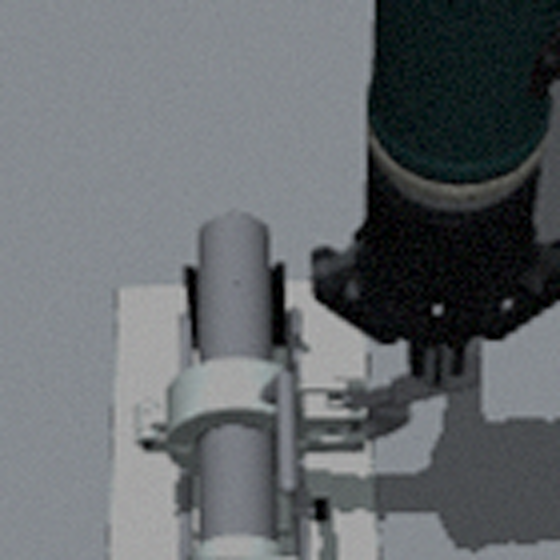

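Emit:
move_arm --pt "0 1.2 2.9 0 0" --pt "0 2.3 5.9 0 0" --pt "0 3.3 8.9 0 0" --pt "0 4.1 12.0 0 0" --pt "0 4.1 12 0 0" --pt "0 4.1 12 0 0"

```text
time: 29.5
tool_pos: [0.5595, 0.0713, 0.1204]
tcp_rot: [0.129, -3.138, -0.0]
wrist_force: [-0.1, 0.3, 0.9]
width: -0.001
```

```bash
python3 st.py
```

```text
t 29.5 TCP tester x,y,z mm [-107.59    8.24  120.4 ] F tester [-0.31 -0.09  0.94] T [-0.04  0.   -0.04] tilt [-0.0007 -0.    ] w -0.001 yaw 0.0824
```

Emit:
move_arm --pt "0 0.7 2.7 0 0" --pt "0 1.2 5.4 0 0" --pt "0 1.2 5.4 0 0" --pt "0 1.2 5.4 0 0"

```text
time: 29.9
tool_pos: [0.5596, 0.0724, 0.1152]
tcp_rot: [0.129, -3.138, 0.0]
wrist_force: [-0.6, -1.3, 1.3]
width: -0.002
```

```bash
python3 st.py
python3 - <<'E'
from h import *
c=cam('wrist','w15')
P=cloud(c).reshape(-1,3); P=P[np.isfinite(P[:,2])]
q=P[:,:2]-O;y=q@D-0.0115;x=q@N+0.0025
m=(y>-0.02)&(y<0.012)&(x>-0.14)&(x<0.06)&(P[:,2]>0.06)&(P[:,2]<0.19)
im=np.zeros((560,760,3),np.uint8)
for a,b,yy in zip(x[m],P[m,2],y[m]):
    u=int((a+0.14)*3700);v=int(540-(b-0.06)*3700)
    if 0<=u<760 and 0<=v<560: cv2.circle(im,(u,v),1,(255,int(128+yy*5000),255-int(128+yy*5000)),-1)
for g in range(-140,60,10): cv2.putText(im,str(g),(int((g/1e3+0.14)*3700),555),0,0.35,(255,255,255))
for g in range(60,200,10): cv2.putText(im,str(g),(0,int(540-(g/1e3-.06)*3700)),0,0.35,(255,255,255))
cv2.imwrite('pics/side_w15.png',im)
E
```

```text
t 29.9 TCP tester x,y,z mm [-108.68    8.39  115.21] F tester [ 1.27 -0.71  1.3 ] T [-0.02  0.09  0.01] tilt [-0.0006 -0.0001] w -0.002 yaw 0.0823
```

View pics/side_w15.png

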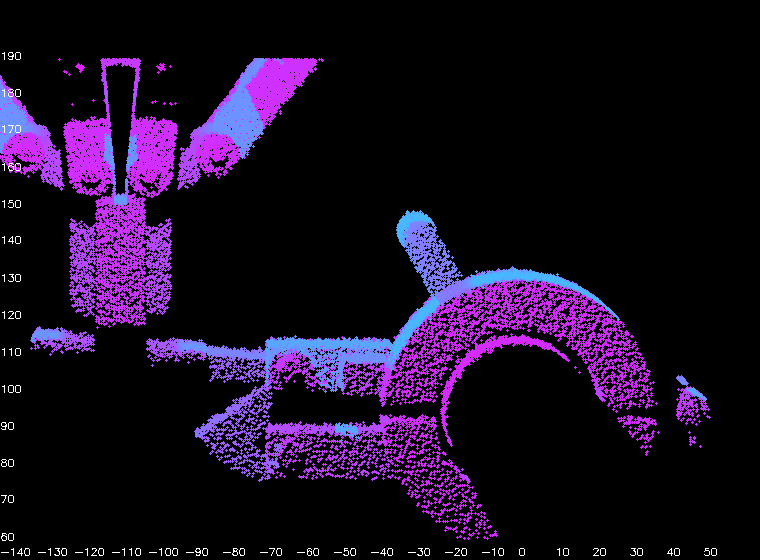

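Emit:
move_arm --pt "0 0.2 1 0 0" --pt "0 0.3 2 0 0" --pt "0 0.3 2 0 0" --pt "0 0.3 2 0 0"

```text
time: 30.35
tool_pos: [0.5597, 0.0727, 0.1135]
tcp_rot: [0.129, -3.139, 0.0]
wrist_force: [-1.3, -0.7, 1.9]
width: 0.002
```

Emit:
move_arm --pt "0 0 0.7 0 0" --pt "0 0 1.4 0 0" --pt "0 0 1.4 0 0" --pt "0 0 1.4 0 0"

```text
time: 30.75
tool_pos: [0.5597, 0.0728, 0.1122]
tcp_rot: [0.129, -3.139, -0.0]
wrist_force: [-2.0, 0.4, 3.4]
width: 0.0
```

```bash
python3 st.py
```

```text
t 30.75 TCP tester x,y,z mm [-109.11    8.6   112.24] F tester [-0.54 -1.94  3.37] T [-0.01  0.3   0.01] tilt [-0.0001  0.0001] w 0.0 yaw 0.0823
```

Emit:
move_arm --pt "0 0 0.8 0 0" --pt "0 0 0.8 0 0" --pt "0 0 0.8 0 0"

```text
time: 31.05
tool_pos: [0.5597, 0.0729, 0.1114]
tcp_rot: [0.129, -3.139, -0.0]
wrist_force: [-2.5, 0.5, 4.1]
width: 0.001
```

Emit:
move_arm --pt "0 0 0.8 0 0" --pt "0 0 0.8 0 0" --pt "0 0 0.8 0 0"

```text
time: 31.35
tool_pos: [0.5599, 0.073, 0.1113]
tcp_rot: [-0.129, 3.139, 0.0]
wrist_force: [-4.1, 0.9, 7.0]
width: 0.001
```

```bash
python3 st.py
```

```text
t 31.35 TCP tester x,y,z mm [-109.22    8.73  111.27] F tester [-1.25 -4.03  7.02] T [0.09 0.58 0.  ] tilt [0.0001 0.0003] w 0.001 yaw 0.0823
```

Emit:
move_arm --pt "0 0 0.7 0 0" --pt "0 0 0.7 0 0" --pt "0 0 0.7 0 0"

```text
time: 31.65
tool_pos: [0.5599, 0.073, 0.1111]
tcp_rot: [-0.129, 3.139, 0.0]
wrist_force: [-5.2, 0.7, 9.9]
width: 0.001
```

```bash
python3 st.py
python3 - <<'E'
from h import *
c=cam('wrist','w16')
P=cloud(c).reshape(-1,3); P=P[np.isfinite(P[:,2])]
q=P[:,:2]-O;y=q@D-0.0115;x=q@N+0.0025
m=(y>-0.02)&(y<0.012)&(x>-0.14)&(x<0.06)&(P[:,2]>0.06)&(P[:,2]<0.19)
im=np.zeros((560,760,3),np.uint8)
for a,b,yy in zip(x[m],P[m,2],y[m]):
    u=int((a+0.14)*3700);v=int(540-(b-0.06)*3700)
    if 0<=u<760 and 0<=v<560: cv2.circle(im,(u,v),1,(255,int(128+yy*5000),255-int(128+yy*5000)),-1)
for g in range(-140,60,10): cv2.putText(im,str(g),(int((g/1e3+0.14)*3700),555),0,0.35,(255,255,255))
for g in range(60,200,10): cv2.putText(im,str(g),(0,int(540-(g/1e3-.06)*3700)),0,0.35,(255,255,255))
cv2.imwrite('pics/side_w16.png',im)
E
```

```text
t 31.65 TCP tester x,y,z mm [-109.25    8.81  111.06] F tester [-1.17 -5.07  9.91] T [ 0.11  0.8  -0.06] tilt [0.0003 0.0003] w 0.001 yaw 0.0823
```

View pics/side_w16.png

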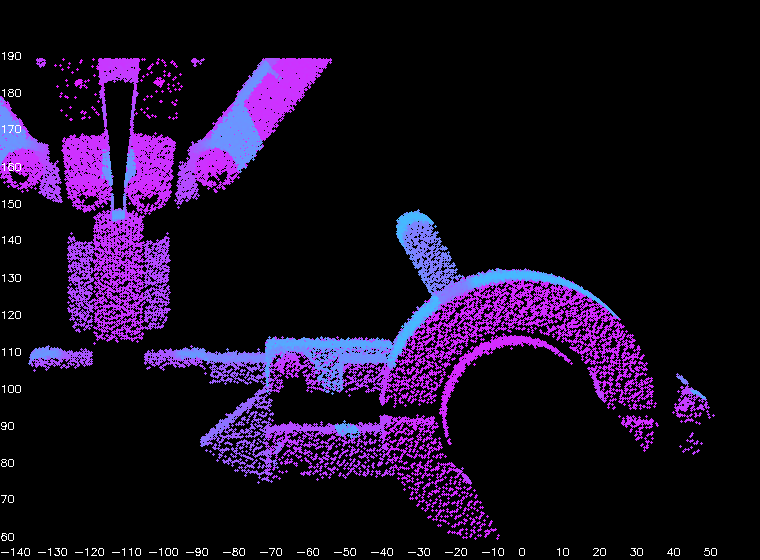

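Handle level and against its stop (about 10 N, hardly moving). Retreat and check that it holds.

Emit:
move_arm --pt "0 0 -3 0 0" --pt "0 0 -20 0 0" --pt "0 0 -60 0 0" --pt "0 0 -100 0 0" --pt "0 0 -120 0 0" --pt "0 0 -120 0 0" --pt "0 0 -120 0 0"

```text
time: 32.4
tool_pos: [0.5599, 0.0727, 0.2295]
tcp_rot: [-0.129, 3.138, -0.0]
wrist_force: [0.1, -0.3, 0.5]
width: 0.007
```

```bash
python3 st.py
python3 - <<'E'
from h import *
from scipy.optimize import least_squares
c=cam('wrist','w17'); cam('scene','s17'); cam('top','t17'); big('s17',(200,160,370,310),4,'s17b')
P=cloud(c).reshape(-1,3); P=P[np.isfinite(P[:,2])]
q=P[:,:2]-O;y=q@D-0.0115;x=q@N+0.0025
m=(y>-0.009)&(y<0.003)&(x>-0.128)&(x<-0.08)&(P[:,2]>0.1)&(P[:,2]<0.16)
print('handle slope,z',np.polyfit(x[m],P[m,2],1).round(4),np.median(P[m,2]),m.sum())
m=(y>0.015)&(y<0.06)&(x>-0.05)&(x<-0.01)&(P[:,2]>0.125)&(P[:,2]<0.16)
f=lambda p: np.hypot(x[m]-p[0],P[m,2]-p[1])-0.005
s=least_squares(f,[-0.027,0.142],loss='soft_l1',f_scale=0.001); print('bar c',s.x.round(4),m.sum())
m=(np.abs(x)<0.006)&(y>0.025)&(y<0.06)&(P[:,2]>0.1)&(P[:,2]<.12); print('tube top',np.median(P[m,2]),m.sum())
from fit import fitcyl
for n in ['w17','s17']:
    P=cloud(load(n)).reshape(-1,3); P=P[np.isfinite(P[:,2])]
    for nm,cc,L in [('ch',O-0.065*D,0.04),('port',O+0.05*D,0.03)]: print(n,nm,fitcyl(P,cc,.082,.02,.095,L)[0].round(4))
a=load('top0');b=load('t17')
E
```

```text
t 32.4 TCP tester x,y,z mm [-108.94    8.73  229.49] F tester [0.34 0.04 0.49] T [0.01 0.03 0.01] tilt [ 0.0005 -0.0001] w 0.007 yaw 0.0823
handle slope,z [-0.0263  0.1079] 0.11073274283259849 831
bar c [-0.0269  0.1427] 761
tube top 0.11392146883552656 539
w17 ch [0.0026 0.0831 0.094 ]
w17 port [0.0025 0.0804 0.0942]
s17 ch [0.0015 0.081  0.0957]
s17 port [0.0006 0.1357 0.0964]
```

View pics/w17.png

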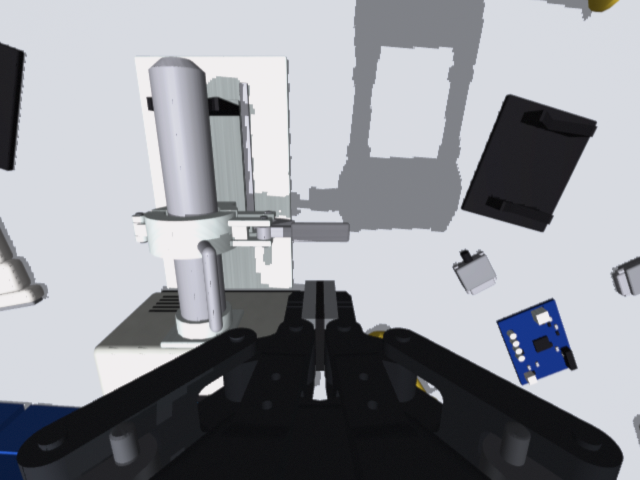

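View pics/s17b.png

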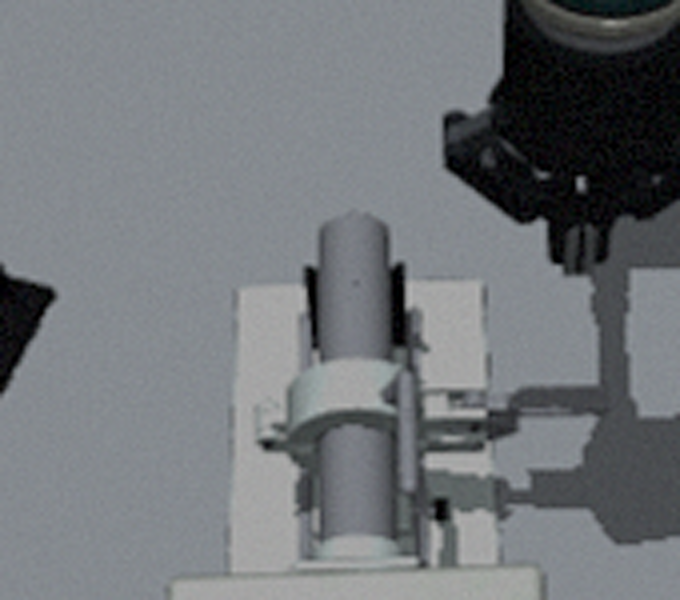

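View pics/t17.png

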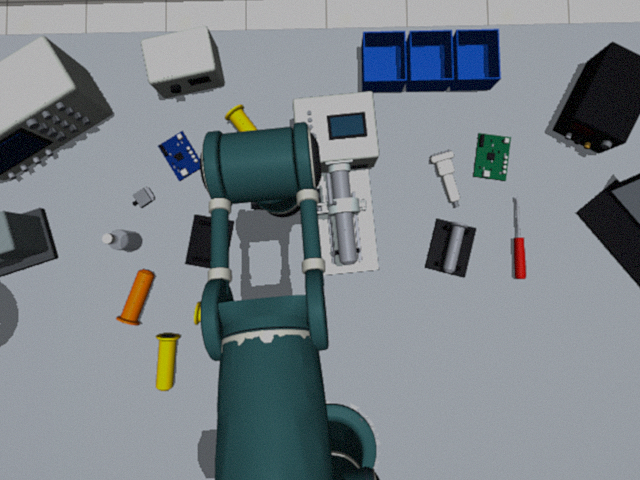

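Run:
```python
from workcell import bot
print(bot.finish_job()); print(bot.read_state()['time'])
```

```text
the job is handed in; nothing more can be done
None
the job is handed in; nothing more can be done
```

I mounted the chamber on the port, swung the upper clamp half down onto its buffer, and pressed the latch lever to its stop, where it held. I handed the job in at about 32.5 s of the 72 s allowed. No verdict was reported.

- **Chamber:** I felt the port face by touch, about 11.5 mm to +y of its nominal place, with at most about 5 N. I then slid the flange down face to face until it seated at about 6 N and let go. In the last pictures the chamber's axis agrees with the port's to about 0.2 mm in the wrist view.
- **Clamp:** I pinched the bar at 20 N, swung it over and pressed it onto the buffer. The wrist force was about 8 N, plus one small further push that I did not read back. After latching, the bar had dropped a further 2 to 3 mm, which fits a clamp angle near 0.01 rad.
- **Lever:** I pushed it down with the closed fingertips until it stopped moving at about 10 N. After the arm withdrew, the handle stayed nearly level, with a measured slope of 0.026 rad.
- **Bystanders and arm:** In the top view I saw no shift in the bystanders I could see; connector_b was hidden behind the arm. The arm stands clear and touches nothing.

**Check that disagreed:** the last scene-camera fit of the port tube came out wrong (yaw 0.136 rad, against 0.080 in the wrist view). I put this down to the closed clamp's bar being caught in the fit and relied on the wrist view instead.

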